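Pin up the plate rack

ROBOT

A 7-joint arm with a two-finger parallel gripper is mounted at the origin on the work surface. World frame = base frame: x ahead of the robot, y to its left, z up, the work surface at z = 0. Lengths are in m, angles in rad, forces in N, time in s.
With the tool pointing down it reaches from about 0.425 to 0.875 m from the base axis. Payload 4.7 kg.
Tool frame: the origin (TCP) lies between the finger pads; the fingertips stand 19 mm ahead of it and the grasp point (between the pads) is the TCP (robot.tip_reach is the distance from the TCP to the fingertips, in m); z points along the fingers, y is the line along which they close (so a half turn about z gives the same grasp; the last joint's range is limited). The gripper opens to 87 mm and grips with 3 to 60 N. Pads are 19 mm wide; open, the fingers measure 117 mm over their backs; the gripper's body (75 mm by 190 mm) begins 51 mm behind the grasp point.
Start: joints at [-1.306, 0.321, -0.07, 1.45, 0.023, 1.371, -0.057], TCP at [0.161, 0.63, 0.242] pointing down, gripper open.
Joint ranges: [-2.86, 2.86], [-0.3, 2.09], [-1.38, 1.24], [0.06, 2.45], [-1.56, 4.7], [0.09, 2.05], [-2.69, 2.69]. Speed limits (rad/s): [2.57, 2.57, 3.14, 3.14, 3.14, 3.14, 3.14].

INTERFACE

Orientations are given as a unit quaternion [w, x, y, z].
In Python, from cell import readout, vision, job, nets, robot gives the robot as it stands.
- The arm moves only by the shell command python3 -m crank 'ROWS' [FORCE]. ROWS is JSON, a list of rows, each a list of 7 numbers: the shift along the tool's x, y, z in cm, then the turn, a rotation vector about the tool's x, y, z in rad, then the opening, from 0 (shut) to 1 (fully open). In form: [[tx, ty, tz, ax, ay, az, grip], ...]. A call has 1 to 20 rows; each row shifts and turns the commanded pose from where the row before left it, along the tool's axes as they then stand; what a row does not reach is not made up. A row lasts 1/8 s, in which the tool goes at most 62.5 mm and 10.7 degrees, less where a joint would pass 70% of its speed; a pose out of reach is approached as far as the arm can. A call is refused whole if a number of a shift passes 6.25 or a number of a turn 0.188, either way. A call with a gripper value outside its range is refused whole. The fingers move at their own pace and stop on an object; FORCE is the grip in N (left out, the last holds). Time passes only in rows, so rows that do not move let the fingers close. It gives the time, the measured TCP pose, the force, the opening and the grip force at its end, in the units of the state.
- readout.get_obs(): the state, without advancing time (a new reading comes with each control period).
- vision.get_image(name): name is "scene" or "top" or "wrist"; returns a dict with "img" (480x640x3 uint8, red, green, blue), "fov_y" (degrees; the focal length in pixels is half the picture's height over the tangent of half this angle, whatever the lens; pixels are square), "cx", "cy" (the principal point, pixels), "R" (3x3) and "t" (3): a world point X has camera coordinates R X + t; the wrist camera has in their place "tool_from_camera" (4x4, takes a point from camera to tool coordinates, whose origin is the TCP and whose axes are the flange's). Camera axes: x right, y down, z forward; pixel columns grow to the right and rows downward; lengths in m; the calibration is good to about 2 mm. A picture is of the moment at which its call begins: read the wrist's pose just before it. There is no depth.
- job.close_job(): hands the job in; it is judged then, once.
Trained networks look in the newest picture that a camera, given by its name, has taken for a name from the list of things; names that differ only in an ending like _2 or _b are one class to them, and where a whole thing is asked for, a point or a joint stands for the part that bears it (a point fixed in the world has none). Each returns a list of dicts, best first, with "confidence" (0 to 1); they miss things now and then, are a little off and sometimes report something else, mostly with a low value. They report only what shows in the picture. A call takes as long as a camera call. They do not tell look-alikes from the thing itself.
- nets.spot_in(name, camera): "position" ([row, column] in pixels, amid what is visible of it).
- nets.tip_of(name, camera): "position" ([row, column] in pixels: a listed point, or the origin of a listed thing).
The state is a dict: "time": time; "qpos": joint angles; "qvel": joint speeds; "joint_torque": joint torques, N m; "position": TCP position; "tcp_rot": TCP orientation; "ft_force": force on the tool from outside, world axes, zero at the start; "wrist_torque": the same for the moment, N m; "width": finger opening in m; "gripper_force": force on a finger pad.
Only numpy, scipy, OpenCV 4.12 (cv2) and the standard library are available. Lean on these libraries where they do the work, as an engineer would, in place of code of your own. Each camera call takes 0.05 s, during which the arm holds its last target. There are 200 camera calls.

TASK

Get the plate rack ready: lever the pin box's lid up with the filling knife and swing it right back, then drive a taper pin fully home (head down on the arm) through each saddle that stands on the rail, so that the pin draws the saddle's hole into line with the rail hole beneath it. Leave any spare pin standing in the box, shut the lid and put the knife back flat on the blue mat, without disturbing the china and the other things on the bench.

Things in the scene. Friction and masses are not known exactly. Their poses are not given: they have to be found in the camera images.
- rail: Plate-rack rail fixed to the bench: a dark steel channel 290 mm long (its y axis) and 50 mm wide (x) on two feet, its flat top 70 mm above the bench and 8 mm thick, open underneath. Origin on the bench under its middle.
- rail_hole0 (a point): Centre of pin hole 0 in the rail, at the rail's top face; round, 16 mm across, right through. The three holes are 100 mm apart along the rail. z is up.
- rail_hole1 (a point): Centre of pin hole 1 in the rail, at the rail's top face; round, 16 mm across, right through. The three holes are 100 mm apart along the rail. z is up.
- rail_hole2 (a point): Centre of pin hole 2 in the rail, at the rail's top face; round, 16 mm across, right through. The three holes are 100 mm apart along the rail. z is up.
- saddle0: Loose steel saddle, 0.45 kg (may be absent). Cross arm 132 mm (x, across the rail) by 50 mm (y, along it), 8 mm thick, lying on the rail's top; two flanges hang 20 mm down beside the rail with 1.5 mm play each. Black-sleeved plate posts, 14 mm thick, 55 mm tall, at x = +56 and -56 mm. Pin hole 16 mm across through the arm's middle; origin on the hole's axis at the arm's underside.
- saddle1: Saddle, same as saddle0 (may be absent). Each saddle stands roughly over one rail hole, 3 to 5 mm off it along the rail, any saddle at any hole. It slides along the rail under a push of about 2 to 4 N, but not across it.
- saddle2: Saddle, same as saddle0 (may be absent). A pin's slender tip passes both offset holes; as it goes down its taper slides the saddle into line with the rail hole, for a downward push of some 5 to 15 N.
- pin_box: Grey steel pin box fixed to the bench, 110 mm deep (x; front towards the robot is -x), 175 wide (y), 100 tall, 5 mm walls; origin under its middle. Inside, a tray with its top 67 mm above the bench holds three pins upright by their heads, through 17 mm square holes at x = -6, y = -46, 0, 46 mm. The front wall is 7 mm lower, leaving a 7 mm slit under the lid along the front.
- lid (a joint): Opening angle of the pin box's lid: 0 closed, up to 1.75 (just past upright). A flat plate 6 mm thick, flush with the box's outline, without a handle, too snug for fingers until levered up, hinged along the box's back top edge (in the box's frame x = 55, z = 100 mm, where its underside meets the box); the hinge is stiff (0.11 N m) and stays where it is left.
- lid_edge (a point): Middle of the lid's front edge on its underside; it moves with the lid, 110 mm from the hinge line. The lid's own plate lies on the outer side (above when closed).
- pry_gap (a point): Middle of the slit under the lid's front edge, on the box's front face, 96.5 mm above the bench; fixed, axes as the box's (+x goes in).
- pin0: Steel taper pin 0 (all three alike), 0.11 kg, z along it towards the head, origin at the tip's end. From the tip: 6 mm across, widening evenly to 15 mm at 36 mm, straight 15 mm to 60 mm, then a head 20 mm across and 30 mm tall (top at 90 mm) whose underside is a shoulder.
- pin1: Steel taper pin 1 (all three alike), 0.11 kg, z along it towards the head, origin at the tip's end. From the tip: 6 mm across, widening evenly to 15 mm at 36 mm, straight 15 mm to 60 mm, then a head 20 mm across and 30 mm tall (top at 90 mm) whose underside is a shoulder.
- pin2: Steel taper pin 2 (all three alike), 0.11 kg, z along it towards the head, origin at the tip's end. From the tip: 6 mm across, widening evenly to 15 mm at 36 mm, straight 15 mm to 60 mm, then a head 20 mm across and 30 mm tall (top at 90 mm) whose underside is a shoulder.
- mat: Blue mat fixed on the bench, 240 mm (x) by 140 mm (y), 3 mm thick; origin at its underside's middle.
- knife: Filling knife, about 75 g, lying flat: wooden handle 110 mm long, 20 mm wide, 16 mm thick from x = -110 to 0 mm, steel blade 85 mm long, 22 mm wide, 2 mm thick from x = 0 to 85 mm, level with the handle's underside. Origin at the joint of handle and blade, on the underside; x towards the blade's tip, z up. Grip it about x = -15 mm, where it balances.
- knife_tip (a point): End of the knife's blade (mid thickness).
- cup: White cup with blue sprigs, 82 mm across, 62 mm tall, handle at +y; not to be disturbed.
- jar: Small amber glass jar with a black cap, 50 mm across, 56 mm tall; not to be disturbed.
- brush: Flat brush lying on the bench, 190 mm long, its handle to -x; not to be disturbed.
- sherd: Piece of broken white tile, 60 by 36 mm, 6 mm thick; not to be disturbed.
Mind the look-alikes: they are no part of the job. What is shaped like the saddle1 but yellow is not meant.

How it is judged:
By the outcome, as a careful person would: the job done as asked, in the order asked, and still so for the second after the job is handed in, with the robot touching nothing.
Of saddle0, saddle1, saddle2 only 2 to 3 are there at a start; the rules pass over those that are not, and their reading is None.
At some moment in a run one of knife, saddle0, saddle1, saddle2 may be knocked a few centimetres aside while the robot is not near it.
It also fails if it takes over 210 s, if anything falls off the work surface, if the arm or the gripper's body presses on something with over 40 N, if the wrist force passes 120 N, or if a joint passes its speed limit or range.

## Working session

There is one attempt and no reset: what is moved stays moved. The work goes in short steps, Python scripts to look and compute and a shell command to move; the robot and the scene stay as the last step left them, time stands still between calls to the robot, and variables do not carry over. Pictures are saved under pics/ and viewed, at most 14 in all, crops included, and the job is handed in when it is done.

```bash
ls; mkdir -p pics; cat > h.py <<'E'
import numpy as np, cv2
from cell import readout, vision, job, nets, robot
from scipy.spatial.transform import Rotation as Rn
def obs(): return readout.get_obs()
def Rt(o=None):
    o=o or obs(); q=o["tcp_rot"]; return Rn.from_quat([q[1],q[2],q[3],q[0]]).as_matrix()
def cam(name):
    o=obs(); im=vision.get_image(name)
    f=240/np.tan(np.radians(im["fov_y"])/2)
    if name=="wrist":
        T=np.array(im["tool_from_camera"]); R=Rt(o); C=R@T[:3,3]+np.array(o["position"]); Rc=R@T[:3,:3]
    else:
        R=np.array(im["R"]); Rc=R.T; C=-R.T@np.array(im["t"])
    return dict(img=im["img"],f=f,cx=im["cx"],cy=im["cy"],C=C,Rc=Rc,name=name)
def at(c,pos,z):
    r,col=pos; d=c["Rc"]@np.array([(col-c["cx"])/c["f"],(r-c["cy"])/c["f"],1.]); return c["C"]+d*(z-c["C"][2])/d[2]
def proj(c,X):
    p=c["Rc"].T@(np.array(X)-c["C"]); return [c["cy"]+c["f"]*p[1]/p[2], c["cx"]+c["f"]*p[0]/p[2]]
def save(c,fn,crop=None,scale=1):
    im=c["img"][:,:,::-1]
    if crop: r0,r1,c0,c1=crop; im=im[r0:r1,c0:c1]
    if scale!=1: im=cv2.resize(im,None,fx=scale,fy=scale,interpolation=cv2.INTER_CUBIC)
    cv2.imwrite("pics/"+fn,im)
E
python3 - <<'E'
from h import *
np.set_printoptions(precision=3,suppress=True)
for n in ("top","scene"):
    c=cam(n); save(c,n+"0.png"); print(n,c["C"],c["Rc"][:,2],c["f"])
    Z=dict(rail=.07,rail_hole0=.07,rail_hole1=.07,rail_hole2=.07,saddle0=.07,saddle1=.07,saddle2=.07,pin_box=.0,lid_edge=.1,pry_gap=.0965,mat=0,knife=.003,knife_tip=.004,cup=0,jar=0,brush=0,sherd=0)
    for k,z in Z.items():
        try:
            for d in nets.tip_of(k,n)[:4]: print(k,np.round(d["position"]),round(d["confidence"],2),at(c,d["position"],z)[:2])
        except Exception as e: print(k,e)
print(obs(),robot.tip_reach)
E
```

```text
pics
top [ 0.281 -0.014  1.272] [ 0.172  0.007 -0.985] 542.8829397518966
rail [219. 404.] 0.7 [ 0.548 -0.214]
rail_hole0 [213. 450.] 0.94 [ 0.562 -0.316]
rail_hole0 [213. 405.] 0.8 [ 0.562 -0.216]
rail_hole0 [212. 365.] 0.7 [ 0.565 -0.124]
rail_hole1 [213. 450.] 0.94 [ 0.562 -0.316]
rail_hole1 [213. 405.] 0.8 [ 0.562 -0.216]
rail_hole1 [212. 365.] 0.7 [ 0.565 -0.124]
rail_hole2 [213. 450.] 0.94 [ 0.562 -0.316]
rail_hole2 [213. 405.] 0.8 [ 0.562 -0.216]
rail_hole2 [212. 365.] 0.7 [ 0.565 -0.124]
saddle0 [339. 502.] 0.77 [ 0.28  -0.417]
saddle0 [211. 367.] 0.71 [ 0.568 -0.129]
saddle0 [213. 450.] 0.69 [ 0.563 -0.317]
saddle0 [238. 287.] 0.29 [0.505 0.051]
saddle1 [339. 502.] 0.77 [ 0.28  -0.417]
saddle1 [211. 367.] 0.71 [ 0.568 -0.129]
saddle1 [213. 450.] 0.69 [ 0.563 -0.317]
saddle1 [238. 287.] 0.29 [0.505 0.051]
saddle2 [339. 502.] 0.77 [ 0.28  -0.417]
saddle2 [211. 367.] 0.71 [ 0.568 -0.129]
saddle2 [213. 450.] 0.69 [ 0.563 -0.317]
saddle2 [238. 287.] 0.29 [0.505 0.051]
pin_box [238. 178.] 0.68 [0.522 0.316]
pin_box [212. 367.] 0.33 [ 0.584 -0.136]
lid_edge [240. 187.] 0.7 [0.497 0.
[... 1298 characters left out ...]
.42 [ 0.385 -0.27 ]
knife_tip [284. 359.] 0.64 [0.604 0.054]
cup [324. 349.] 0.92 [ 0.714 -0.002]
jar [308. 400.] 0.61 [0.694 0.112]
brush [248. 199.] 0.56 [ 0.377 -0.275]
sherd [249. 253.] 0.73 [ 0.412 -0.149]
{'time': 1.8, 'qpos': array([-1.306,  0.321, -0.07 ,  1.451,  0.023,  1.371, -0.057]), 'qvel': array([ 0.   , -0.002,  0.001, -0.001, -0.001, -0.   ,  0.001]), 'joint_torque': array([  0.   , -49.109,  -0.403, -31.277,  -0.064,   0.034,   0.   ]), 'position': array([0.161, 0.63 , 0.242]), 'tcp_rot': array([0.   , 0.125, 0.992, 0.   ]), 'ft_force': array([-0.025, -0.068, -0.173]), 'wrist_torque': array([-0.012,  0.001,  0.019]), 'gripper_force': 0.0, 'width': 0.08692847210376276} 0.019
```

View images.

View pics/top0.png

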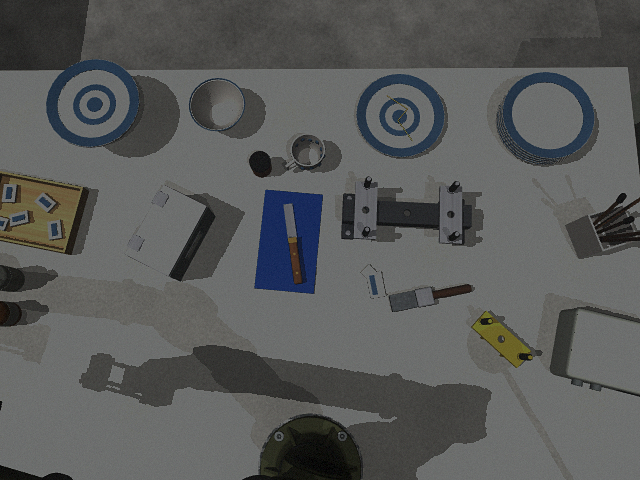

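View pics/scene0.png

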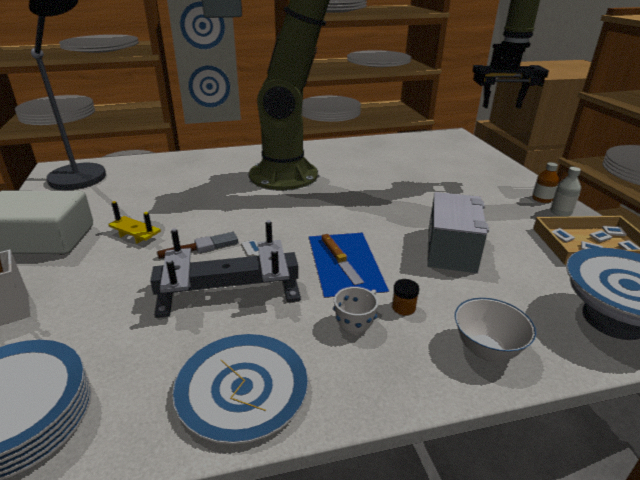

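```bash
cat >> h.py <<'E'
np.set_printoptions(precision=4,suppress=True)
def yaw(o=None):
    R=Rt(o); return np.arctan2(R[1,0],R[0,0])   # heading of tool x
def go(X,yw=None):
    """shift in tool axes (cm) to world X at present orientation; turn about tool z to heading yw"""
    o=obs(); R=Rt(o); print("shift cm",np.round(100*R.T@(np.array(X)-np.array(o["position"])),2))
    if yw is not None:
        print("turn z", round(-((yw-yaw(o)+np.pi)%(2*np.pi)-np.pi),3), "(half-turn alt", round(-((yw+np.pi-yaw(o)+np.pi)%(2*np.pi)-np.pi),3),")")
def st():
    o=obs(); R=Rt(o); print("t",round(o["time"],2),"p",o["position"],"yaw",round(yaw(o),3),"z",R[:,2],"F",np.round(o["ft_force"],1),"w",round(o["width"],4),"gf",round(o["gripper_force"],1),"q",np.round(o["qpos"],2))
E
python3 - <<'E'
from h import *
im=vision.get_image("wrist"); print(np.array(im["tool_from_camera"]),im["fov_y"],im["cx"],im["cy"])
c=cam("top")
# lid corners guess at z=.106
for p in [(181,166),(208,214),(278,180),(258,127)]: print(at(c,p,.106))
go([.50,.20,.36]); go([.50,.20,.36],0)
E
```

```text
[[-0.0005 -0.9701 -0.2428  0.0657]
 [ 1.     -0.0008  0.0012 -0.0006]
 [-0.0014 -0.2428  0.9701 -0.1432]
 [ 0.      0.      0.      1.    ]] 65.72399057025817 316.05487940949683 240.65797129871822
[0.6304 0.3209 0.106 ]
[0.568  0.2119 0.106 ]
[0.4129 0.2811 0.106 ]
[0.457  0.3984 0.106 ]
shift cm [-43.47 -33.22 -11.84]
shift cm [-43.47 -33.22 -11.84]
turn z 2.891 (half-turn alt -0.251 )
```

```bash
python3 -c "
from h import *
go([.5,.03,.37],.15)"
python3 -m crank '[[-3.62,-3.32,-0.91,0,0,0,1],[-3.62,-3.32,-0.91,0,0,0,1],[-3.62,-3.32,-0.91,0,0,0,1],[-3.62,-3.32,-0.91,0,0,0,1],[-3.62,-3.32,-0.91,0,0,0,1],[-3.62,-3.32,-0.91,0,0,0,1],[-3.62,-3.32,-0.91,0,0,0,1],[-3.62,-3.32,-0.91,0,0,0,1],[-3.62,-3.32,-0.91,0,0,0,1],[-3.62,-3.32,-0.91,0,0,0,1],[-3.62,-3.32,-0.91,0,0,0,1],[-3.62,-3.32,-0.91,0,0,0,1],[-3.62,-3.32,-0.91,0,0,0,1],[-3.62,-3.32,-0.91,0,0,0,1]]'
python3 -m crank '[[0,0,0,0,0,0.171,1],[0,0,0,0,0,0.171,1],[0,0,0,0,0,0.171,1],[0,0,0,0,0,0.171,1],[0,0,0,0,0,0.171,1],[0,0,0,0,0,0.171,1],[0,0,0,0,0,0.171,1],[0,0,0,0,0,0.171,1],[0,0,0,0,0,0.171,1],[0,0,0,0,0,0.171,1],[0,0,0,0,0,0.171,1],[0,0,0,0,0,0.171,1],[0,0,0,0,0,0.171,1],[0,0,0,0,0,0.171,1],[0,0,0,0,0,0.171,1],[0,0,0,0,0,0.171,1]]'
python3 - <<'E'
from h import *
st(); c=cam("wrist"); save(c,"w1.png"); 
Z=dict(rail_hole0=.07,saddle0=.07,pin_box=.0,lid_edge=.1,pry_gap=.0965,mat=0,knife=.003,knife_tip=.004)
for k,z in Z.items():
    for d in nets.tip_of(k,"wrist")[:4]: print(k,np.round(d["position"]),round(d["confidence"],2),at(c,d["position"],z)[:2])
E
```

```text
shift cm [-47.69 -49.69 -12.85]
turn z 2.741 (half-turn alt -0.401 )
time: 3.65
position: [0.5376, 0.0523, 0.3696]
tcp_rot: [0.0, 0.125, 0.992, 0.0]
ft_force: [-0.0, 0.6, -0.9]
width: 0.0866
gripper_force: 0.0
time: 5.65
position: [0.5369, 0.0537, 0.3691]
tcp_rot: [-0.0, 0.997, 0.075, 0.0]
ft_force: [0.3, 0.1, 0.5]
width: 0.0872
gripper_force: 0.0
t 5.65 p [0.5369 0.0537 0.3691] yaw 0.149 z [ 0.0003  0.0003 -1.    ] F [0.3 0.1 0.5] w 0.0872 gf 0.0 q [-0.73  0.05  0.6   1.53 -0.03  1.57 -1.54]
rail_hole0 [234. 625.] 0.97 [ 0.5567 -0.3241]
rail_hole0 [218. 543.] 0.8 [ 0.5615 -0.2193]
rail_hole0 [202. 467.] 0.74 [ 0.5674 -0.1246]
saddle0 [233. 617.] 0.89 [ 0.5571 -0.3142]
saddle0 [202. 470.] 0.65 [ 0.5672 -0.1285]
pin_box [185. 127.] 0.98 [0.5151 0.3126]
lid_edge [218. 124.] 0.92 [0.4942 0.2656]
pry_gap [218. 125.] 0.74 [0.4935 0.267 ]
mat [213. 318.] 0.88 [0.5149 0.0477]
knife [212. 323.] 0.81 [0.5189 0.0415]
knife_tip [152. 323.] 0.66 [0.5989 0.0537]
```

View pics/w1.png

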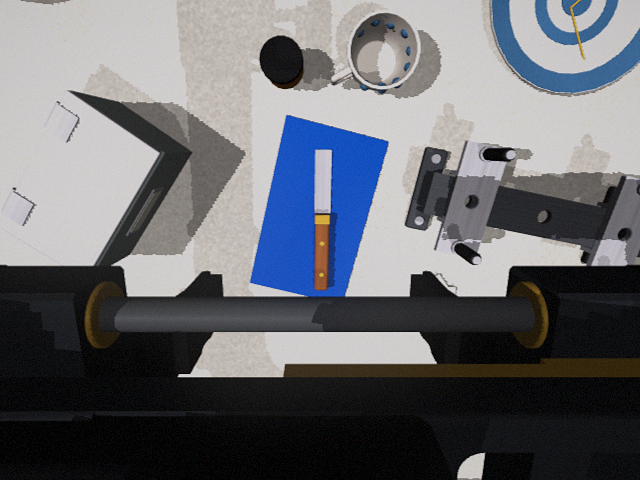

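```bash
python3 -c "
from h import *
go([.504,.039,.17],.151)"

```

```text
shift cm [-3.48  0.93 19.9 ]
turn z 0.005 (half-turn alt -3.137 )
```

```bash
python3 -m crank '[[-0.6,0.16,3.3,0,0,0,0.6],[-0.6,0.16,3.3,0,0,0,0.6],[-0.6,0.16,3.3,0,0,0,0.6],[-0.6,0.16,3.3,0,0,0,0.6],[-0.6,0.16,3.3,0,0,0,0.6],[-0.6,0.16,3.3,0,0,0,0.6],[0,0,0,0,0,0,0.6]]' 60
python3 - <<'E'
from h import *
st(); c=cam("wrist"); save(c,"w2.png",(0,330,150,490),2)
print(proj(c,[.5189,.0415,.003]),proj(c,[.5989,.0537,.003]))
for k in("knife","knife_tip"):
    for d in nets.tip_of(k,"wrist")[:2]: print(k,np.round(d["position"]),round(d["confidence"],2),at(c,d["position"],.004)[:2])
E
```

```text
time: 6.98
position: [0.5008, 0.0382, 0.169]
tcp_rot: [0.0, 0.997, 0.077, -0.002]
ft_force: [-0.1, 0.5, 1.1]
width: 0.0527
gripper_force: 0.0
t 6.97 p [0.5008 0.0382 0.169 ] yaw 0.155 z [-0.0049 -0.0012 -1.    ] F [-0.1  0.5  1.1] w 0.0527 gf 0.0 q [-0.71  0.06  0.61  1.92 -0.03  1.18 -1.51]
[np.float64(205.3395123963772), np.float64(315.1266337321242)] [np.float64(102.85414076720366), np.float64(315.39213144904187)]
knife [207. 311.] 0.71 [0.5169 0.0443]
knife_tip [100. 317.] 0.8 [0.6014 0.0528]
```

View pics/w2.png

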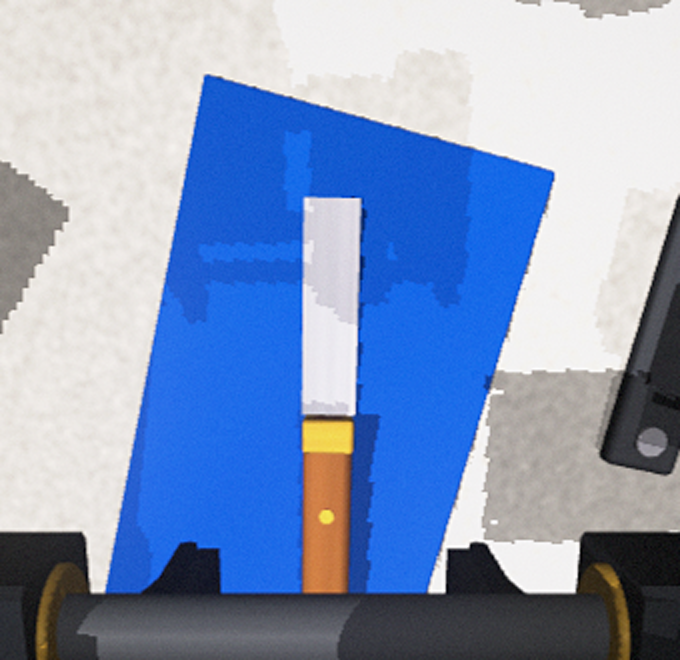

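```bash
python3 -m crank '[[0.05,-0.03,3,0,0,0,0.6],[0.05,-0.04,3,0,0,0,0.6],[0,-0.06,3,0,0,0,0.5],[0,0,3,0,0,0,0.5],[0,0,1.5,0,0,0,0.5],[0,0,0.5,0,0,0,0.5],[0,0,0,0,0,0,0.5],[0,0,0,0,0,0,0.5]]' 60; python3 -c "
from h import *
st();go([.502,.0397,.0245],.151)"
```

```text
time: 8.12
position: [0.5046, 0.0402, 0.032]
tcp_rot: [-0.0, 0.997, 0.077, 0.001]
ft_force: [0.0, 0.1, 0.4]
width: 0.0436
gripper_force: 0.0
t 8.12 p [0.5046 0.0402 0.032 ] yaw 0.155 z [ 0.002   0.0008 -1.    ] F [0.  0.1 0.4] w 0.0436 gf 0.0 q [-0.66  0.26  0.59  2.04 -0.18  0.89 -1.39]
shift cm [-0.27  0.01  0.75]
turn z 0.004 (half-turn alt -3.138 )
```

```bash
python3 -m crank '[[-0.2,0,0.4,0,0,0,0.5],[0,0,0.35,0,0,0,0.5],[0,0,0,0,0,0,0],[0,0,0,0,0,0,0],[0,0,0,0,0,0,0],[0,0,0,0,0,0,0],[0,0,0,0,0,0,0],[0,0,-2,0,0,0,0],[0,0,-2,0,0,0,0],[0,0,-2,0,0,0,0],[0,0,-2,0,0,0,0],[0,0,-2,0,0,0,0],[0,0,0,0,0,0,0]]' 60; python3 - <<'E'
from h import *
st(); c=cam("wrist"); save(c,"w3.png",(0,330,150,490),1.6)
o=obs();R=Rt(o)
for k in("knife","knife_tip"):
    for d in nets.tip_of(k,"wrist")[:2]:
        X=at(c,d["position"],o["position"][2]-.018); print(k,np.round(d["position"]),round(d["confidence"],2),"tool frame",R.T@(X-o["position"]))
E
```

```text
time: 9.75
position: [0.5027, 0.0399, 0.1246]
tcp_rot: [-0.0, 0.997, 0.077, 0.001]
ft_force: [0.1, -0.6, -1.8]
width: 0.0193
gripper_force: 59.9
t 9.75 p [0.5027 0.0399 0.1246] yaw 0.155 z [ 0.0029  0.0012 -1.    ] F [ 0.1 -0.6 -1.8] w 0.0193 gf 59.9 q [-0.71  0.11  0.61  1.97 -0.07  1.08 -1.48]
knife [259. 315.] 0.62 tool frame [0.0175 0.0001 0.018 ]
knife_tip [ 60. 318.] 0.62 tool frame [0.1011 0.0015 0.0181]
```

View pics/w3.png

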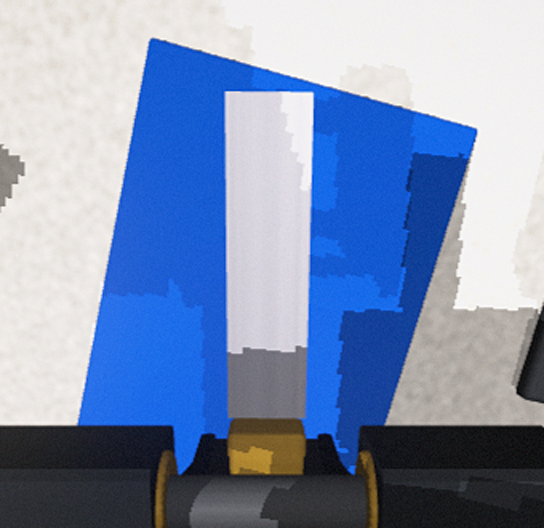

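```bash
python3 -c "
from h import *
go([.43,.125,.23],1.143)"
```

```text
shift cm [ -5.71  -9.52 -10.74]
turn z -0.988 (half-turn alt 2.153 )
```

```bash
python3 -m crank '[[-1.4,-2.4,-2.7,0,0,0,0],[-1.4,-2.4,-2.7,0,0,0,0],[-1.4,-2.4,-2.7,0,0,0,0],[-1.4,-2.3,-2.6,0,0,0,0],[0,0,0,0,0,-0.165,0],[0,0,0,0,0,-0.165,0],[0,0,0,0,0,-0.165,0],[0,0,0,0,0,-0.165,0],[0,0,0,0,0,-0.165,0],[0,0,0,0,0,-0.163,0],[0,0,0,0,0,0,0],[0,0,0,0,0,0,0]]' 60; python3 - <<'E'
from h import *
st(); c=cam("wrist"); save(c,"w4.png")
o=obs();R=Rt(o)
for k,z in dict(pin_box=0,lid_edge=.1,pry_gap=.0965,knife_tip=o["position"][2]-.02).items():
    for d in nets.tip_of(k,"wrist")[:2]:
        X=at(c,d["position"],z); print(k,np.round(d["position"]),round(d["confidence"],2),X,"tool",R.T@(X-o["position"]))
E
```

```text
time: 11.4
position: [0.4314, 0.1249, 0.2299]
tcp_rot: [0.0, 0.842, 0.54, -0.001]
ft_force: [-0.3, -0.2, -1.4]
width: 0.0196
gripper_force: 59.9
t 11.4 p [0.4314 0.1249 0.2299] yaw 1.14 z [-0.0008 -0.0006 -1.    ] F [-0.3 -0.2 -1.4] w 0.0196 gf 59.9 q [-0.93 -0.14  0.55  1.95  0.08  1.31 -0.84]
lid_edge [  7. 314.] 0.87 [0.4948 0.2662 0.1   ] tool [ 0.1549 -0.0014  0.1299]
pry_gap [ 13. 313.] 0.94 [0.4931 0.2642 0.0965] tool [ 0.1524 -0.002   0.1334]
knife_tip [ 59. 318.] 0.59 [0.4741 0.2157 0.21  ] tool [0.1004 0.0009 0.0199]
```

View pics/w4.png

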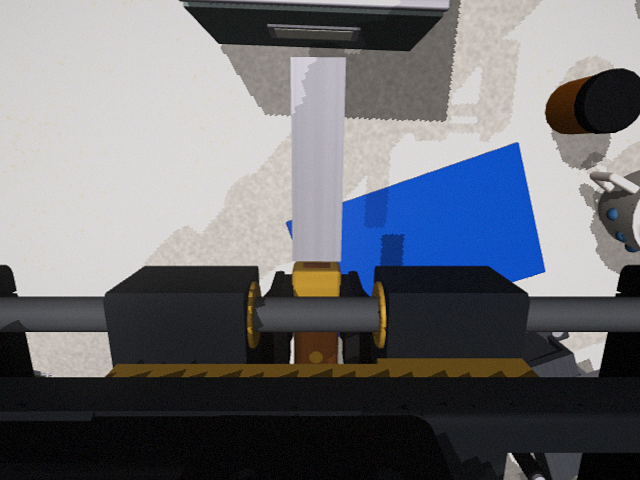

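```bash
python3 - <<'E'
from h import *
o=obs(); c=cam("wrist")
for z in(.1,.106):
    a=at(c,(3,183),z);b=at(c,(10,449),z); d=b-a; print(a,b,np.linalg.norm(d),np.arctan2(d[1],d[0])+np.pi/2)
E
python3 -m crank '[[0,-0.3,2.8,0,0,0.026,0],[0,-0.2,2.8,0,0,0,0],[0,0,2.8,0,0,0,0],[0,0,2.8,0,0,0,0],[0,0,0,0,0,0,0],[0,0,0,0,0,0,0]]' 60
python3 - <<'E'
from h import *
st(); 
for n in ("scene",):
    c=cam(n); o=obs(); R=Rt(o); tip=o["position"]+R@np.array([.101,.001,.0205]); print(tip, proj(c,tip))
    for k,z in dict(pry_gap=.0965,knife_tip=tip[2]).items():
        for d in nets.tip_of(k,n)[:1]: print(k,d["position"],d["confidence"],at(c,d["position"],z))
    save(c,"s2.png",(150,270,370,530),5)
E
```

```text
[0.4183 0.3044 0.1   ] [0.5753 0.228  0.1   ] 0.17454503062075677 1.1180246958428348
[0.4192 0.3018 0.106 ] [0.5727 0.2271 0.106 ] 0.1707171596636847 1.118024695842835
time: 12.45
position: [0.4279, 0.1273, 0.1195]
tcp_rot: [0.0, 0.848, 0.53, 0.001]
ft_force: [-0.3, 0.3, -0.8]
width: 0.0196
gripper_force: 59.9
t 12.45 p [0.4279 0.1273 0.1195] yaw 1.117 z [ 0.0013  0.0006 -1.    ] F [-0.3  0.3 -0.8] w 0.0196 gf 59.9 q [-0.93 -0.03  0.58  2.1   0.02  1.07 -0.82]
[0.4734 0.2179 0.0995] [np.float64(207.75242597850152), np.float64(409.86158264175987)]
pry_gap [213.6, 432.8] 0.64 [0.5067 0.2602 0.0965]
knife_tip [208.8, 408.6] 0.73 [0.4775 0.2129 0.0995]
```

View pics/s2.png

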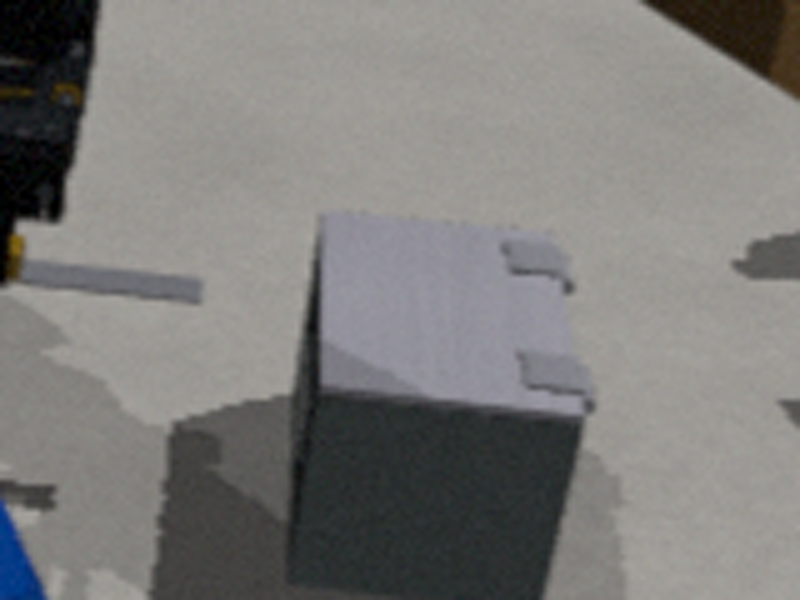

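```bash
python3 -m crank '[[1.5,0,0.15,0,0,0,0],[1.5,0,0,0,0,0,0],[1,0,0,0,0,0,0],[0,0,0,0,0,0,0],[0,0,0,0,0,0,0]]' 60
```

```text
time: 13.22
position: [0.4445, 0.1627, 0.1167]
tcp_rot: [0.0, 0.848, 0.53, -0.0]
ft_force: [0.0, -0.4, -0.9]
width: 0.0196
gripper_force: 59.9
```

```bash
python3 -m crank '[[0.8,0,0,0,0,0,0],[0.8,0,0,0,0,0,0],[0.8,0,0,0,0,0,0],[0.8,0,0,0,0,0,0],[0,0,0,0,0,0,0],[0,0,0,0,0,0,0]]' 60; python3 - <<'E'
from h import *
st(); c=cam("scene"); save(c,"s3.png",(150,270,370,530),4)
E
```

```text
time: 13.98
position: [0.4586, 0.1916, 0.1168]
tcp_rot: [0.0, 0.848, 0.53, -0.0]
ft_force: [-0.2, -1.1, -1.2]
width: 0.0197
gripper_force: 59.9
t 13.97 p [0.4586 0.1916 0.1168] yaw 1.117 z [-0.0003 -0.0004 -1.    ] F [-0.2 -1.1 -1.2] w 0.0197 gf 59.9 q [-0.97  0.1   0.55  1.99 -0.06  1.06 -0.85]
```

View pics/s3.png

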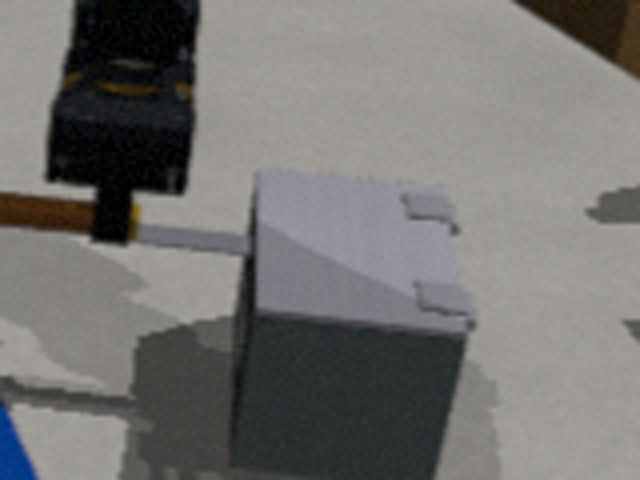

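```bash
python3 -m crank '[[0.15,0,-0.6,0,0,0,0],[0.15,0,-0.6,0,0,0,0],[0.15,0,-0.7,0,0,0,0],[0.15,0,-0.7,0,0,0,0],[0.3,0,-0.75,0,0,0,0],[0.3,0,-0.75,0,0,0,0],[0.3,0,-0.7,0,0,0,0],[0.48,0,-0.65,0,0,0,0],[0.48,0,-0.65,0,0,0,0],[0.48,0,-0.6,0,0,0,0],[0,0,0,0,0,0,0],[0,0,0,0,0,0,0]]' 60; python3 - <<'E'
from h import *
st(); c=cam("scene"); save(c,"s4.png",(100,270,340,530),4)
E
```

```text
time: 15.52
position: [0.4719, 0.2186, 0.1843]
tcp_rot: [-0.0, 0.848, 0.53, 0.001]
ft_force: [-0.5, -0.3, -0.3]
width: 0.0194
gripper_force: 59.9
t 15.53 p [0.4719 0.2186 0.1843] yaw 1.117 z [ 0.0009  0.0009 -1.    ] F [-0.5 -0.3 -0.3] w 0.0194 gf 59.9 q [-0.99  0.08  0.53  1.87 -0.04  1.21 -0.9 ]
```

View pics/s4.png

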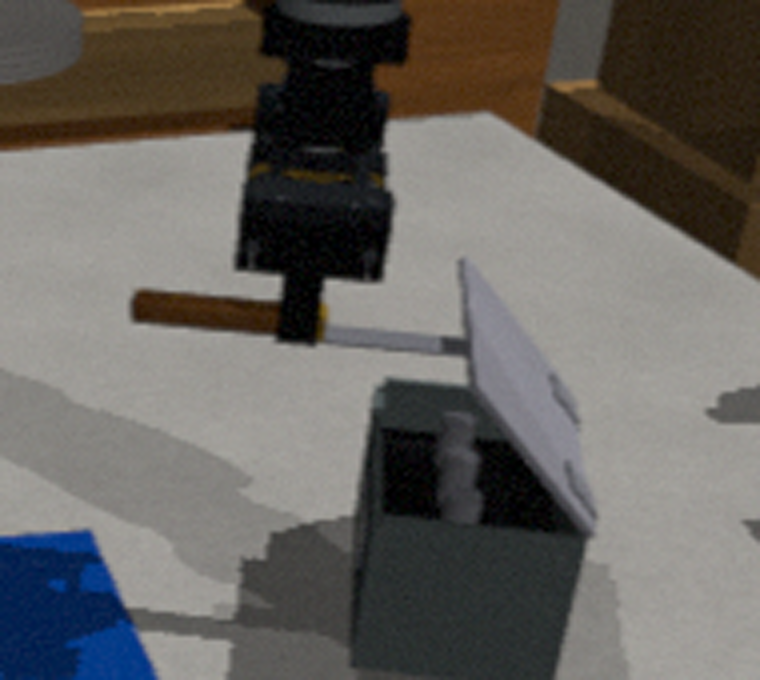

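```bash
python3 -m crank '[[0.6,0,-0.5,0,0,0,0],[0.6,0,-0.5,0,0,0,0],[0.65,0,-0.4,0,0,0,0],[0.75,0,-0.3,0,0,0,0],[0.75,0,-0.2,0,0,0,0],[0.7,0,-0.1,0,0,0,0],[0.75,0,0,0,0,0,0],[0.75,0,0,0,0,0,0],[0.75,0,0,0,0,0,0],[0.7,0,0,0,0,0,0],[0.6,0,0,0,0,0,0],[0,0,0,0,0,0,0],[0,0,0,0,0,0,0]]' 60; python3 - <<'E'
from h import *
st(); c=cam("scene"); save(c,"s5.png",(100,270,340,530),4)
d=nets.tip_of("lid_edge","scene"); print(d[:2], [at(c,x["position"],.205) for x in d[:2]])
E
```

```text
time: 17.2
position: [0.505, 0.2869, 0.2041]
tcp_rot: [-0.0, 0.848, 0.53, 0.0]
ft_force: [-0.1, -1.0, -1.3]
width: 0.0199
gripper_force: 59.9
t 17.2 p [0.505  0.2869 0.2041] yaw 1.117 z [ 0.0003  0.0007 -1.    ] F [-0.1 -1.  -1.3] w 0.0199 gf 59.9 q [-1.01  0.21  0.51  1.7  -0.11  1.26 -0.93]
[{'position': [172.0, 503.8], 'confidence': 0.93}] [array([0.5475, 0.3901, 0.205 ])]
```

View pics/s5.png

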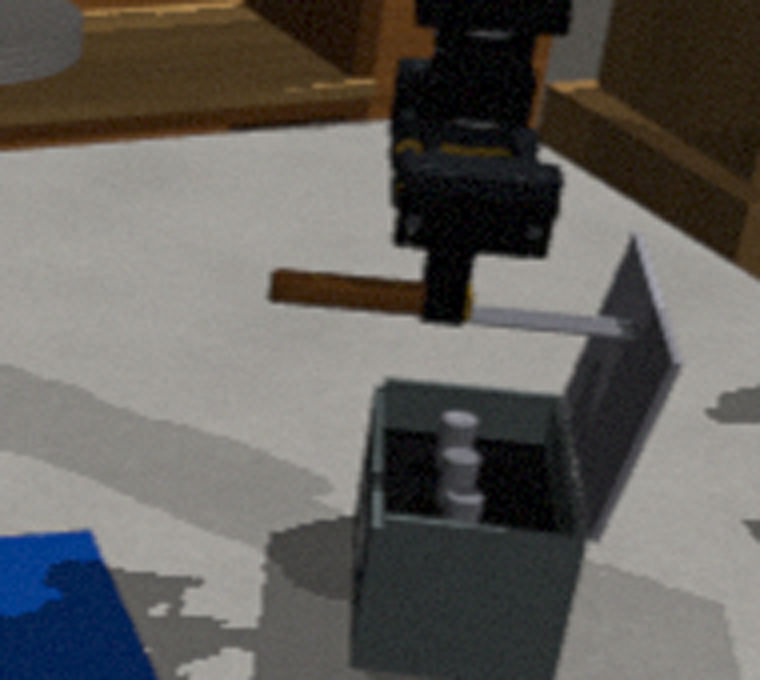

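```bash
python3 -m crank '[[-3,0,-0.3,0,0,0,0],[-3,0,-0.3,0,0,0,0],[-3,0,0,0,0,0,0],[-3,0,0,0,0,0,0],[-2,0,0,0,0,0.16,0],[0,0,0,0,0,0.16,0],[0,0,0,0,0,0.16,0],[0,0,0,0,0,0.16,0],[0,0,0,0,0,0.16,0],[0,0,0,0,0,0.162,0],[0,0,0,0,0,0,0]]' 60; python3 -c "
from h import *
st();go([.5027,.0399,.06],.155)"
```

```text
time: 18.68
position: [0.4436, 0.1606, 0.2102]
tcp_rot: [-0.0, 0.997, 0.078, 0.0]
ft_force: [-0.1, 0.1, -1.7]
width: 0.0195
gripper_force: 59.9
t 18.68 p [0.4436 0.1606 0.2102] yaw 0.156 z [ 0.0004  0.0007 -1.    ] F [-0.1  0.1 -1.7] w 0.0195 gf 59.9 q [-0.94 -0.06  0.52  1.94  0.03  1.26 -1.84]
shift cm [ 3.95 12.85 15.01]
turn z 0.001 (half-turn alt -3.14 )
```

```bash
python3 -m crank '[[0.98,3.21,0,0,0,0,0],[0.99,3.21,0,0,0,0,0],[0.99,3.21,3,0,0,0,0],[0.99,3.22,3,0,0,0,0],[0,0,3,0,0,0,0],[0,0,3,0,0,0,0],[0,0,3,0,0,0,0],[0,0,0,0,0,0,0],[0,0,0,0,0,0,0]]' 60; python3 -c "
from h import *
st();go([.5027,.0399,.025],.155)"
```

```text
time: 19.8
position: [0.5033, 0.0399, 0.061]
tcp_rot: [-0.0, 0.997, 0.078, 0.001]
ft_force: [0.3, -0.6, -0.8]
width: 0.0195
gripper_force: 59.9
t 19.8 p [0.5033 0.0399 0.061 ] yaw 0.156 z [ 0.0016  0.0004 -1.    ] F [ 0.3 -0.6 -0.8] w 0.0195 gf 59.9 q [-0.75  0.22  0.68  2.03 -0.17  0.95 -1.4 ]
shift cm [-0.06 -0.01  3.6 ]
turn z 0.001 (half-turn alt -3.141 )
```

```bash
python3 -m crank '[[0,0,1.2,0,0,0,0],[0,0,1,0,0,0,0],[0,0,0.8,0,0,0,0],[0,0,0.4,0,0,0,0],[0,0,0.2,0,0,0,0],[0,0,0,0,0,0,0],[0,0,0,0,0,0,0]]' 60; python3 -c "
from h import *
st()"
```

```text
time: 20.68
position: [0.5026, 0.0399, 0.0242]
tcp_rot: [-0.0, 0.997, 0.077, 0.0]
ft_force: [0.9, -0.3, -1.4]
width: 0.0193
gripper_force: 59.9
t 20.68 p [0.5026 0.0399 0.0242] yaw 0.155 z [ 0.0004  0.0002 -1.    ] F [ 0.9 -0.3 -1.4] w 0.0193 gf 59.9 q [-0.73  0.28  0.66  2.05 -0.22  0.88 -1.36]
```

```bash
python3 -m crank '[[0,0,0,0,0,0,0.25],[0,0,0,0,0,0,0.45],[0,0,0,0,0,0,0.5],[0,0,0,0,0,0,0.5],[0,0,-2,0,0,0,0.5],[0,0,-4,0,0,0,0.5],[0,0,-5,0,0,0,0.5],[0,0,-5,0,0,0,0.5],[0,0,-5,0,0,0,0.5],[0,0,-5,0,0,0,0.5],[0,0,0,0,0,0,0.5]]' 30; python3 - <<'E'
from h import *
st();go([.57,-.21,.33],3.09)
c=cam("wrist"); 
for k in("knife","knife_tip"):
    for d in nets.tip_of(k,"wrist")[:1]: print(k,np.round(d["position"]),round(d["confidence"],2),at(c,d["position"],.004)[:2])
E
```

```text
time: 22.05
position: [0.5046, 0.0399, 0.2881]
tcp_rot: [-0.001, 0.997, 0.077, 0.004]
ft_force: [0.0, -0.0, -0.8]
width: 0.0434
gripper_force: 0.0
t 22.05 p [0.5046 0.0399 0.2881] yaw 0.155 z [ 0.0076  0.003  -1.    ] F [ 0.  -0.  -0.8] w 0.0434 gf 0.0 q [-0.84 -0.04  0.7   1.76  0.02  1.41 -1.56]
shift cm [ 2.64 25.69 -4.22]
turn z -2.935 (half-turn alt 0.206 )
knife [ 21. 273.] 0.23 [0.691  0.1148]
```

```bash
python3 -m crank '[[0.38,3.67,-0.6,0,0,0,0.5],[0.38,3.67,-0.6,0,0,0,0.5],[0.38,3.67,-0.6,0,0,0,0.5],[0.38,3.67,-0.6,0,0,0,0.5],[0.38,3.67,-0.6,0,0,0,0.5],[0.38,3.67,-0.6,0,0,0,0.5],[0.38,3.67,-0.6,0,0,0,0.5],[0,0,0,0,0,0,0.5]]'
python3 -m crank '[[0,0,0,0,0,-0.163,0.5],[0,0,0,0,0,-0.163,0.5],[0,0,0,0,0,-0.163,0.5],[0,0,0,0,0,-0.163,0.5],[0,0,0,0,0,-0.163,0.5],[0,0,0,0,0,-0.163,0.5],[0,0,0,0,0,-0.163,0.5],[0,0,0,0,0,-0.163,0.5],[0,0,0,0,0,-0.163,0.5],[0,0,0,0,0,-0.163,0.5],[0,0,0,0,0,-0.163,0.5],[0,0,0,0,0,-0.163,0.5],[0,0,0,0,0,-0.163,0.5],[0,0,0,0,0,-0.163,0.5],[0,0,0,0,0,-0.163,0.5],[0,0,0,0,0,-0.163,0.5],[0,0,0,0,0,-0.163,0.5],[0,0,0,0,0,-0.163,0.5],[0,0,0,0,0,0,0.5]]'
python3 - <<'E'
from h import *
st()
c=cam("wrist"); save(c,"w5.png")
for k,z in dict(rail_hole0=.07,saddle0=.078).items():
    for d in nets.tip_of(k,"wrist")[:4]: print(k,np.round(d["position"]),round(d["confidence"],2),at(c,d["position"],z)[:2])
s=cam("top"); 
for n in("knife","knife_tip"):
  for d in nets.tip_of(n,"top")[:2]: print(n,np.round(d["position"]),round(d["confidence"],2),at(s,d["position"],.004)[:2])
save(s,"t5.png",(150,330,210,530),2)
E
```

```text
time: 23.2
position: [0.567, -0.2136, 0.3243]
tcp_rot: [0.001, 0.997, 0.074, -0.002]
ft_force: [-0.5, -0.2, -0.0]
width: 0.0434
gripper_force: 0.0
time: 25.58
position: [0.568, -0.2084, 0.3247]
tcp_rot: [-0.001, 0.026, 1.0, 0.001]
ft_force: [-0.4, -0.0, -0.1]
width: 0.0432
gripper_force: 0.0
t 25.57 p [ 0.568  -0.2084  0.3247] yaw 3.089 z [-0.002   0.0012 -1.    ] F [-0.4 -0.  -0.1] w 0.0432 gf 0.0 q [-0.15  0.21  0.55  1.45 -0.11  1.51  1.92]
rail_hole0 [208. 213.] 0.73 [ 0.5587 -0.3193]
rail_hole0 [209. 303.] 0.6 [ 0.5657 -0.222 ]
rail_hole0 [207. 398.] 0.57 [ 0.5687 -0.1193]
saddle0 [209. 394.] 0.68 [ 0.5689 -0.1261]
saddle0 [206. 214.] 0.58 [ 0.556  -0.3158]
knife [213. 362.] 0.71 [ 0.5796 -0.1238]
knife [235. 295.] 0.67 [0.5257 0.037 ]
knife_tip [284. 377.] 0.65 [ 0.4076 -0.1547]
knife_tip [205. 286.] 0.56 [0.5999 0.0583]
```

View pics/w5.png

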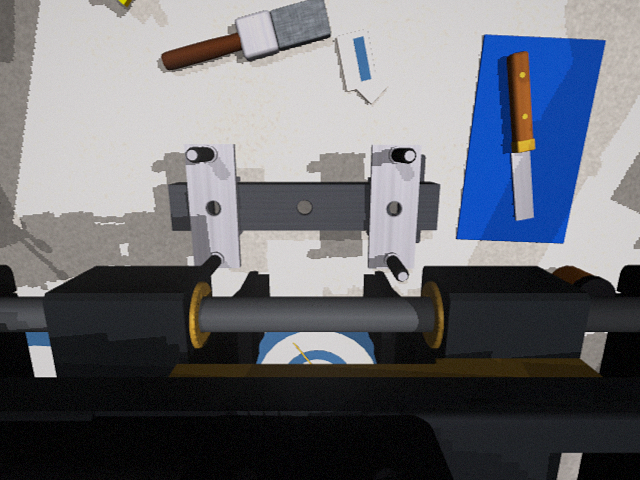

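View pics/t5.png

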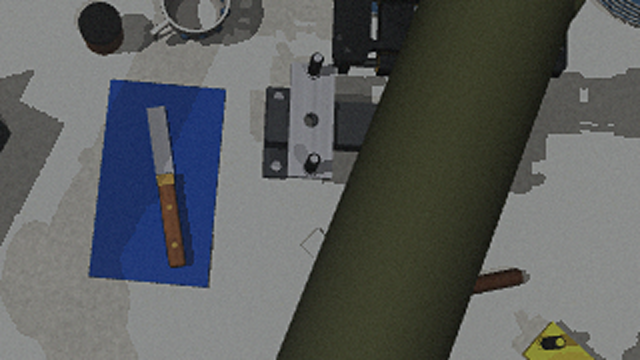

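```bash
python3 -m crank '[[-0.95,-0.1,3,0,0,0,0.4],[-0.95,0,3,0,0,0,0.4],[-0.95,0,3,0,0,0,0.4],[-0.95,0,3,0,0,0,0.4],[-0.95,0,2.9,0,0,0,0.4],[-0.95,0,0,0,0,0,0.4],[0,0,0,0,0,0,0.4],[0,0,0,0,0,0,0.4]]'
python3 - <<'E'
from h import *
st(); c=cam("wrist"); cv2.imwrite("pics/raw6.png",c["img"][:,:,::-1]); np.savez("c6.npz",**{k:v for k,v in c.items()})
ps=[]
for k,z in dict(rail_hole0=.07,saddle0=.078).items():
    for d in nets.tip_of(k,"wrist")[:4]: print(k,d["position"],round(d["confidence"],2),at(c,d["position"],z)[:2])
# mosaic of the three expected holes
t=[]
for X in([.557,-.317,.078],[.5635,-.2195,.07],[.568,-.1235,.078]):
    r,q=map(int,proj(c,X)); print(r,q); T=c["img"][r-20:r+20,q-20:q+20,::-1]; T=cv2.resize(T,(260,260),interpolation=cv2.INTER_CUBIC); t.append(np.clip(T.astype(float)*1.3,0,255).astype(np.uint8))
cv2.imwrite("pics/m6.png",np.hstack(t))
E
```

```text
time: 26.88
position: [0.6257, -0.2145, 0.1787]
tcp_rot: [0.001, 0.027, 1.0, -0.0]
ft_force: [0.8, -0.3, 0.2]
width: 0.0347
gripper_force: 0.0
t 26.88 p [ 0.6257 -0.2145  0.1787] yaw 3.088 z [ 0.0023 -0.0007 -1.    ] F [ 0.8 -0.3  0.2] w 0.0347 gf 0.0 q [-0.11  0.41  0.53  1.52 -0.21  1.27  1.96]
rail_hole0 [153.6, 453.2] 0.92 [ 0.569  -0.1212]
rail_hole0 [154.6, 152.4] 0.69 [ 0.5589 -0.3194]
rail_hole0 [152.3, 298.6] 0.69 [ 0.5626 -0.223 ]
saddle0 [152.7, 155.4] 0.82 [ 0.5579 -0.3139]
saddle0 [155.6, 449.8] 0.55 [ 0.5698 -0.1262]
151 150
153 303
152 454
```

View pics/m6.png

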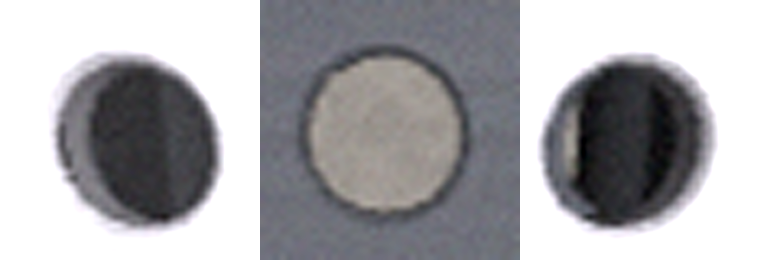

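```bash
python3 - <<'E'
from h import *
f=np.load("c6.npz"); c={k:f[k] for k in f}
c={k:(float(v) if v.ndim==0 and k!="name" else v) for k,v in c.items()}
M=at(c,(153.3,302.5),.07); L=at(c,(152.7,151.4),.078); Rr=at(c,(153.7,450.7),.078)
print("M",M,"L",L,"R",Rr)
d=(Rr-L); d[2]=0; d/=np.linalg.norm(d); print("dir",d,np.arctan2(-d[0],d[1]))
print("L from M",(L-M)@d,"R",(Rr-M)@d, "across",np.cross(d,L-M)[2])
for p in((152.7,144.3),(153.7,441.1)):
    e=at(c,p,.07); print("rail hole left edge along",(e-M)@d," centre ~",(e-M)@d+.008)
for s in(-1,1): print("railhole",M+s*.1*d)
# direction from rail's long edges
g=cv2.cvtColor(c["img"],cv2.COLOR_RGB2GRAY).astype(float)
for r0,r1 in((100,150),(158,205)):
    pts=[]
    for col in list(range(225,285))+list(range(325,380)):
        gr=np.abs(np.diff(cv2.GaussianBlur(g,(5,5),1)[r0:r1,col])); pts.append((col,r0+gr.argmax()))
    pts=np.array(pts); m=np.median(pts[:,1]); k=abs(pts[:,1]-m)<4; a=np.polyfit(pts[k,0],pts[k,1],1)
    A=at(c,(np.polyval(a,225),225),.07);B=at(c,(np.polyval(a,380),380),.07); v=B-A; print("edge",m,k.sum(),A,np.arctan2(-v[0],v[1]), "dist from M",np.cross(v/np.linalg.norm(v),M-A)[2])
E
```

```text
M [ 0.5634 -0.2205  0.07  ] L [ 0.5578 -0.3165  0.078 ] R [ 0.5686 -0.1256  0.078 ]
dir [0.0569 0.9984 0.    ] -0.0569167465289163
L from M -0.09615593639711299 R 0.09497804516245038 across 0.00019538132891537378
rail hole left edge along -0.10427755830675839  centre ~ -0.09627755830675838
rail hole left edge along 0.09147113744278784  centre ~ 0.09947113744278785
railhole [ 0.5577 -0.3203  0.07  ]
railhole [ 0.5691 -0.1206  0.07  ]
edge 113.0 115 [ 0.5356 -0.2686  0.07  ] -0.053588359207160895 dist from M -0.025228068570232586
edge 191.0 115 [ 0.586  -0.2744  0.07  ] -0.047240788028647604 dist from M 0.025063424019086792
```

```bash
python3 -c "
from h import *
go([.54,.355,.27],4.259)"
```

```text
shift cm [11.53 56.38 -9.21]
turn z -1.17 (half-turn alt 1.971 )
```

```bash
python3 -m crank '[[0,0,-4,0,0,0,0.35],[0,0,-4,0,0,0,0.35],[0.8,3.8,-0.4,0,0,0,0.35],[0.8,3.8,-0.4,0,0,0,0.35],[0.8,3.8,-0.4,0,0,0,0.35],[0.8,3.8,0,0,0,0,0.35],[0.8,3.8,0,0,0,0,0.35],[0.8,3.8,0,0,0,0,0.35],[0.8,3.8,0,0,0,0,0.35],[0.8,3.8,0,0,0,0,0.35],[0.8,3.8,0,0,0,0,0.35],[0.8,3.8,0,0,0,0,0.35],[0.8,3.8,0,0,0,0,0.35],[0.8,3.8,0,0,0,0,0.35],[0.8,3.8,0,0,0,0,0.35],[0.8,3.8,0,0,0,0,0.35],[0.3,3.2,0,0,0,0,0.35],[0,0,0,0,0,0,0.35]]'
python3 -m crank '[[0,0,0,0,0,-0.167,0.35],[0,0,0,0,0,-0.167,0.35],[0,0,0,0,0,-0.167,0.35],[0,0,0,0,0,-0.167,0.35],[0,0,0,0,0,-0.167,0.35],[0,0,0,0,0,-0.167,0.35],[0,0,0,0,0,-0.167,0.35],[0,0,0,0,0,0,0.35],[0,0,0,0,0,0,0.35]]'
python3 - <<'E'
from h import *
st(); c=cam("wrist"); cv2.imwrite("pics/raw7.png",c["img"][:,:,::-1]); np.savez("c7.npz",**c)
for k,z in dict(pin0=.007,lid_edge=.2).items():
    for d in nets.tip_of(k,"wrist")[:4]: print(k,np.round(d["position"],1),round(d["confidence"],2),at(c,d["position"],z)[:2])
for d in nets.spot_in("pin0","wrist")[:5]: print("spot",np.round(d["position"],1),round(d["confidence"],2),at(c,d["position"],.097)[:2])
for X in([.5597,.2902,.097],[.5183,.3103,.097],[.4769,.3304,.097]): print(np.round(proj(c,X),1))
E
```

```text
time: 29.28
position: [0.5385, 0.3588, 0.2689]
tcp_rot: [-0.0, 0.024, 1.0, 0.001]
ft_force: [0.2, -1.0, 0.4]
width: 0.0306
gripper_force: 0.0
time: 30.4
position: [0.5404, 0.3544, 0.2693]
tcp_rot: [0.0, -0.528, 0.849, -0.0]
ft_force: [-0.7, -0.7, -0.4]
width: 0.0306
gripper_force: 0.0
t 30.4 p [0.5404 0.3544 0.2693] yaw -2.029 z [ 0.0005 -0.0001 -1.    ] F [-0.7 -0.7 -0.4] w 0.0306 gf 0.0 q [-0.68  0.3   0.08  1.42 -0.02  1.42  2.08]
pin0 [164.1 317.1] 0.83 [0.5182 0.3109]
pin0 [164.1 275.4] 0.75 [0.5582 0.2911]
spot [166.4 373.5] 0.78 [0.4753 0.3298]
spot [167.1 266.6] 0.6 [0.5555 0.2908]
spot [197.8 319. ] 0.22 [0.5276 0.3332]
[168.7 261.8]
[168.3 316.9]
[167.9 372. ]
```

```bash
python3 - <<'E'
from h import *
f=np.load("c7.npz"); c={k:(float(f[k]) if f[k].ndim==0 and k!="name" else f[k]) for k in f}
g=cv2.cvtColor(c["img"],cv2.COLOR_RGB2GRAY)[130:210,230:410]; G=cv2.resize(g,None,fx=4,fy=4,interpolation=cv2.INTER_CUBIC)
h=cv2.HoughCircles(cv2.GaussianBlur(G,(7,7),2),cv2.HOUGH_GRADIENT,1.5,100,param1=100,param2=18,minRadius=42,maxRadius=54)
for x,y,r in h[0]:
    p=(130+y/4-.375,230+x/4-.375); print(np.round(p,1),round(r/4,1),at(c,p,.097)[:2])
E
```

```text
[167.7 374.2] 12.1 [0.4752 0.331 ]
[166.2 263.2] 11.6 [0.5577 0.2889]
[166.9 318.3] 12.4 [0.5167 0.3098]
[184.9 336.3] 13.3 [0.5097 0.3299]
```

```bash
python3 -c "
from h import *
go([.5577,.2889,.091])"
```

```text
shift cm [ 5.19 -4.5  17.81]
```

```bash
python3 -m crank '[[1.3,-1.1,0,0,0,0,0.35],[1.3,-1.1,0,0,0,0,0.35],[1.3,-1.1,0,0,0,0,0.35],[1.29,-1.2,0,0,0,0,0.35],[0,0,3,0,0,0,0.35],[0,0,3,0,0,0,0.35],[0,0,3,0,0,0,0.35],[0,0,3,0,0,0,0.35],[0,0,0,0,0,0,0.35],[0,0,0,0,0,0,0.35]]'; python3 -c "
from h import *
st();go([.5577,.2889,.091])"
```

```text
time: 31.85
position: [0.5586, 0.2889, 0.1503]
tcp_rot: [0.001, -0.529, 0.848, -0.0]
ft_force: [0.4, -0.1, 0.5]
width: 0.0303
gripper_force: 0.0
t 31.85 p [0.5586 0.2889 0.1503] yaw -2.026 z [ 0.0016  0.0009 -1.    ] F [ 0.4 -0.1  0.5] w 0.0303 gf 0.0 q [-0.6   0.33  0.1   1.63 -0.04  1.18  2.19]
shift cm [0.04 0.09 5.93]
```

```bash
python3 -m crank '[[0,0.1,2,0,0,0,0.35],[0,0,2,0,0,0,0.35],[0,0,1.2,0,0,0,0.35],[0,0,0.7,0,0,0,0.35],[0,0,0,0,0,0,0.35],[0,0,0,0,0,0,0.35]]'; python3 -c "
from h import *
st();go([.5577,.2889,.091])"
```

```text
time: 32.6
position: [0.5573, 0.2896, 0.0906]
tcp_rot: [0.001, -0.53, 0.848, -0.0]
ft_force: [-0.1, 0.5, 0.3]
width: 0.0304
gripper_force: 0.0
t 32.6 p [0.5573 0.2896 0.0906] yaw -2.025 z [ 0.001   0.0006 -1.    ] F [-0.1  0.5  0.3] w 0.0304 gf 0.0 q [-0.6   0.38  0.1   1.68 -0.04  1.08  2.2 ]
shift cm [ 0.05 -0.07 -0.04]
```

```bash
python3 -m crank '[[0.05,0,0,0,0,0,0.1],[0,0,0,0,0,0,0.1],[0,0,0,0,0,0,0.1],[0,0,0,0,0,0,0.1],[0,0,-1,0,0,0,0.1],[0,0,-2,0,0,0,0.1],[0,0,-3,0,0,0,0.1],[0,0,-3,0,0,0,0.1],[0,0,-3,0,0,0,0.1],[0,0,-3,0,0,0,0.1],[0,0,-1.5,0,0,0,0.1],[0,0,0,0,0,0,0.1],[0,0,0,0,0,0,0.1]]' 40; python3 -c "
from h import *
st();go([.5685,-.1231,.25],3.089)"
```

```text
time: 34.22
position: [0.556, 0.2887, 0.2537]
tcp_rot: [-0.001, -0.53, 0.848, 0.0]
ft_force: [-0.6, -0.6, -1.6]
width: 0.0191
gripper_force: 40.0
t 34.23 p [0.556  0.2887 0.2537] yaw -2.025 z [-0.0019 -0.001  -1.    ] F [-0.6 -0.6 -1.6] w 0.0191 gf 40.0 q [-0.61  0.26  0.11  1.5  -0.03  1.38  2.19]
shift cm [ 36.45 -19.21   0.41]
turn z 1.169 (half-turn alt -1.973 )
```

```bash
python3 -m crank '[[3.04,-1.6,0,0,0,0,0.1],[3.04,-1.6,0,0,0,0,0.1],[3.04,-1.6,0,0,0,0,0.1],[3.04,-1.6,0,0,0,0,0.1],[3.04,-1.6,0,0,0,0,0.1],[3.04,-1.6,0,0,0,0,0.1],[3.04,-1.6,0,0,0,0,0.1],[3.04,-1.6,0,0,0,0,0.1],[3.04,-1.6,0,0,0,0,0.1],[3.04,-1.6,0,0,0,0,0.1],[3.04,-1.6,0,0,0,0,0.1],[3.01,-1.6,0,0,0,0,0.1],[0,0,0,0,0,0.167,0.1],[0,0,0,0,0,0.167,0.1],[0,0,0,0,0,0.167,0.1],[0,0,0,0,0,0.167,0.1],[0,0,0,0,0,0.167,0.1],[0,0,0,0,0,0.167,0.1],[0,0,0,0,0,0.167,0.1],[0,0,0,0,0,0,0.1]]' 40; python3 - <<'E'
from h import *
st(); o=obs()
for n in("scene","top"):
    c=cam(n); print(n,"expected tip",proj(c,o["position"]-[0,0,.083]))
    for d in nets.tip_of("pin0",n)[:3]: print(d["position"],round(d["confidence"],2),at(c,d["position"],o["position"][2]-.083))
go([.5685,-.1231,.175],3.089)
E
```

```text
time: 36.72
position: [0.5668, -0.0735, 0.2465]
tcp_rot: [-0.009, 0.024, 1.0, -0.004]
ft_force: [0.8, -0.3, -1.3]
width: 0.0194
gripper_force: 40.0
t 36.73 p [ 0.5668 -0.0735  0.2465] yaw 3.093 z [-0.0175 -0.0076 -0.9998] F [ 0.8 -0.3 -1.3] w 0.0194 gf 40.0 q [ 0.45  0.19 -0.42  1.62  0.09  1.37  1.54]
scene expected tip [np.float64(217.25904063155906), np.float64(296.0050463225515)]
[216.8, 297.2] 0.77 [ 0.5656 -0.0708  0.1635]
top expected tip [np.float64(201.37043030524757), np.float64(344.51244476440183)]
[257.3, 169.5] 0.58 [0.4495 0.29   0.1635]
shift cm [-0.47 -4.88  7.28]
turn z 0.004 (half-turn alt -3.138 )
```

```bash
python3 -m crank '[[-0.2,-1.6,0,0,0,0,0.1],[-0.2,-1.6,0,0,0,0,0.1],[-0.07,-1.68,0,0,0,0,0.1],[0,0,1.5,0,0,0,0.1],[0,0,1.5,0,0,0,0.1],[0,0,1.5,0,0,0,0.1],[0,0,1.5,0,0,0,0.1],[0,0,0,0,0,0,0.1],[0,0,0,0,0,0,0.1],[0,0,0,0,0,0,0.1]]' 40; python3 - <<'E'
from h import *
st();R=Rt(); go([.5685,-.1231,.175],3.089)
c,s=np.cos(3.089),np.sin(3.089); W=np.array([[c,s,0],[s,-c,0],[0,0,-1]]); print("rotvec to fix",Rn.from_matrix(R.T@W).as_rotvec())
E
```

```text
time: 38.17
position: [0.5694, -0.1231, 0.1891]
tcp_rot: [-0.007, 0.025, 1.0, -0.004]
ft_force: [-0.2, -0.1, -0.9]
width: 0.0191
gripper_force: 40.0
t 38.17 p [ 0.5694 -0.1231  0.1891] yaw 3.091 z [-0.0136 -0.0084 -0.9999] F [-0.2 -0.1 -0.9] w 0.0191 gf 40.0 q [ 0.5   0.24 -0.39  1.67  0.11  1.26  1.6 ]
shift cm [0.07 0.01 1.41]
turn z 0.002 (half-turn alt -3.14 )
rotvec to fix [-0.0091 -0.0132  0.002 ]
```

```bash
python3 -m crank '[[0.07,0,1,-0.009,-0.013,0,0.1],[0,0,1,0,0,0,0.1],[0,0,0.2,0,0,0,0.1],[0,0,0,0,0,0,0.1],[0,0,0,0,0,0,0.1],[0,0,0,0,0,0,0.1]]' 40; python3 - <<'E'
from h import *
st(); go([.5685,-.1231,.160]); o=obs(); R=Rt(o); T=o["position"]+R@[0,0,.083]; print("tip",T)
for n in("scene",):
    c=cam(n); print(n,"expected tip",proj(c,T))
    for d in nets.tip_of("pin0",n)[:2]: print(d["position"],round(d["confidence"],2),at(c,d["position"],T[2]))
    save(c,"s9.png",(190,290,220,330),6)
E
```

```text
time: 38.92
position: [0.5682, -0.1231, 0.1667]
tcp_rot: [-0.001, 0.025, 1.0, 0.0]
ft_force: [-0.0, -0.1, -1.5]
width: 0.0191
gripper_force: 40.0
t 38.92 p [ 0.5682 -0.1231  0.1667] yaw 3.091 z [-0.001   0.0001 -1.    ] F [-0.  -0.1 -1.5] w 0.0191 gf 40.0 q [ 0.5   0.25 -0.39  1.71  0.1   1.2   1.61]
shift cm [-0.03  0.    0.67]
tip [ 0.5681 -0.1231  0.0837]
scene expected tip [np.float64(254.33229696019828), np.float64(272.931169730996)]
[252.5, 273.9] 0.78 [ 0.562  -0.1201  0.0837]
[295.1, 228.0] 0.51 [ 0.6782 -0.2231  0.0837]
```

```bash
python3 -m crank '[[0,0,0.4,0,0,0,0.1],[0,0,0.4,0,0,0,0.1],[0,0,0.4,0,0,0,0.1],[0,0,0,0,0,0,0.1]]' 40;python3 -m crank '[[0,0,0.3,0,0,0,0.1],[0,0,0.3,0,0,0,0.1],[0,0,0,0,0,0,0.1],[0,0,0,0,0,0,0.1]]' 40
```

```text
time: 39.52
position: [0.5676, -0.123, 0.1537]
tcp_rot: [-0.001, 0.025, 1.0, 0.0]
ft_force: [0.6, 0.2, -1.3]
width: 0.0191
gripper_force: 40.0
time: 40.02
position: [0.568, -0.1231, 0.1484]
tcp_rot: [-0.001, 0.025, 1.0, 0.0]
ft_force: [0.6, 0.2, -0.7]
width: 0.0188
gripper_force: 40.0
```

```bash
python3 -m crank '[[0,0.08,0.3,0,0,0,0.1],[0,0.08,0.3,0,0,0,0.1],[0,0.08,0.3,0,0,0,0.1],[0,0,0,0,0,0,0.1],[0,0,0,0,0,0,0.1]]' 40;python3 -m crank '[[0,0,0.3,0,0,0,0.1],[0,0,0.3,0,0,0,0.1],[0,0,0,0,0,0,0.1],[0,0,0,0,0,0,0.1]]' 40
```

```text
time: 40.65
position: [0.568, -0.1209, 0.1393]
tcp_rot: [-0.001, 0.026, 1.0, 0.0]
ft_force: [0.6, -3.5, -0.3]
width: 0.019
gripper_force: 40.0
time: 41.15
position: [0.5679, -0.1202, 0.1331]
tcp_rot: [-0.001, 0.025, 1.0, 0.0]
ft_force: [0.3, -3.8, 0.2]
width: 0.0187
gripper_force: 40.0
```

```bash
python3 -m crank '[[0,0,0.3,0,0,0,0.1],[0,0,0.3,0,0,0,0.1],[0,0,0,0,0,0,0.1],[0,0,0,0,0,0,0.1]]' 40;python3 -m crank '[[0,0,0.25,0,0,0,0.1],[0,0,0.25,0,0,0,0.1],[0,0,0,0,0,0,0.1],[0,0,0,0,0,0,0.1]]' 40
```

```text
time: 41.65
position: [0.5678, -0.1201, 0.1269]
tcp_rot: [-0.001, 0.025, 1.0, 0.001]
ft_force: [-0.9, -3.6, -0.8]
width: 0.0192
gripper_force: 40.0
time: 42.15
position: [0.5678, -0.1203, 0.1219]
tcp_rot: [-0.001, 0.025, 1.0, 0.0]
ft_force: [-0.0, -1.6, -1.4]
width: 0.019
gripper_force: 40.0
```

```bash
python3 -m crank '[[0,0,0.25,0,0,0,0.1],[0,0,0.25,0,0,0,0.1],[0,0,0,0,0,0,0.1],[0,0,0,0,0,0,0.1]]' 40;python3 -m crank '[[0,0,0.2,0,0,0,0.1],[0,0,0.2,0,0,0,0.1],[0,0,0,0,0,0,0.1],[0,0,0,0,0,0,0.1]]' 40
```

```text
time: 42.65
position: [0.5679, -0.1204, 0.1171]
tcp_rot: [-0.001, 0.025, 1.0, 0.0]
ft_force: [-0.7, -1.8, -1.7]
width: 0.0191
gripper_force: 40.0
time: 43.15
position: [0.5679, -0.1205, 0.1132]
tcp_rot: [-0.001, 0.025, 1.0, 0.0]
ft_force: [-0.1, -0.9, -2.2]
width: 0.0193
gripper_force: 40.0
```

```bash
python3 -m crank '[[0,0,0.25,0,0,0,0.1],[0,0,0.25,0,0,0,0.1],[0,0,0.25,0,0,0,0.1],[0,0,0.2,0,0,0,0.1],[0,0,0,0,0,0,0.1],[0,0,0,0,0,0,0.1]]' 40;python3 -m crank '[[0,0,0.15,0,0,0,0.1],[0,0,0.1,0,0,0,0.1],[0,0,0,0,0,0,0.1],[0,0,0,0,0,0,0.1]]' 40
```

```text
time: 43.9
position: [0.568, -0.1206, 0.1037]
tcp_rot: [-0.001, 0.025, 1.0, 0.0]
ft_force: [-0.4, -0.5, -1.1]
width: 0.0189
gripper_force: 40.0
time: 44.4
position: [0.5681, -0.1207, 0.1015]
tcp_rot: [-0.001, 0.025, 1.0, 0.0]
ft_force: [-1.5, -0.4, 1.0]
width: 0.019
gripper_force: 40.0
```

```bash
python3 -m crank '[[0,0,0.1,0,0,0,0.1],[0,0,0.05,0,0,0,0.1],[0,0,0,0,0,0,0.1],[0,0,0,0,0,0,0.1]]' 40
```

```text
time: 44.9
position: [0.5681, -0.1206, 0.1014]
tcp_rot: [-0.001, 0.025, 1.0, -0.0]
ft_force: [-4.6, 0.8, 9.4]
width: 0.0193
gripper_force: 40.0
```

```bash
python3 -m crank '[[0,0,-0.1,0,0,0,0.1],[0,0,0,0,0,0,0.3],[0,0,0,0,0,0,0.35],[0,0,0,0,0,0,0.35],[0,0,-2,0,0,0,0.35],[0,0,-3,0,0,0,0.35],[0,0,-3,0,0,0,0.35],[0,0,-3,0,0,0,0.35],[0,0,-3,0,0,0,0.35],[0,0,-2,0,0,0,0.35],[0,0,0,0,0,0,0.35]]' 40; python3 - <<'E'
from h import *
st();go([.5167,.3098,.25],4.258)
c=cam("wrist")
for d in nets.spot_in("pin0","wrist")[:3]: print("spot",np.round(d["position"],1),round(d["confidence"],2),at(c,d["position"],.108)[:2])
E
```

```text
time: 46.28
position: [0.5695, -0.1207, 0.264]
tcp_rot: [0.002, 0.025, 1.0, -0.0]
ft_force: [0.6, 0.3, -0.6]
width: 0.0304
gripper_force: 0.0
t 46.27 p [ 0.5695 -0.1207  0.264 ] yaw 3.091 z [ 0.0035 -0.001  -1.    ] F [ 0.6  0.3 -0.6] w 0.0304 gf 0.0 q [ 0.51  0.19 -0.39  1.58  0.07  1.38  1.63]
shift cm [ 7.46 42.73  1.34]
turn z -1.167 (half-turn alt 1.975 )
spot [225.6 315.8] 0.73 [ 0.5664 -0.1212]
spot [216.  220.3] 0.19 [ 0.5544 -0.1986]
```

```bash
python3 -m crank '[[0.47,2.67,0,0,0,0,0.35],[0.47,2.67,0,0,0,0,0.35],[0.47,2.67,0,0,0,0,0.35],[0.47,2.67,0,0,0,0,0.35],[0.47,2.67,0,0,0,0,0.35],[0.47,2.67,0,0,0,0,0.35],[0.47,2.67,0,0,0,0,0.35],[0.47,2.67,0,0,0,0,0.35],[0.47,2.67,0,0,0,0,0.35],[0.47,2.67,0,0,0,0,0.35],[0.47,2.67,0,0,0,0,0.35],[0.47,2.67,0,0,0,0,0.35],[0.47,2.67,0,0,0,0,0.35],[0.47,2.67,0,0,0,0,0.35],[0.47,2.67,0,0,0,0,0.35],[0.47,2.67,0,0,0,0,0.35],[0,0,0,0,0,0,0.35]]'; python3 -m crank '[[0,0,0,0,0,-0.167,0.35],[0,0,0,0,0,-0.167,0.35],[0,0,0,0,0,-0.167,0.35],[0,0,0,0,0,-0.167,0.35],[0,0,0,0,0,-0.167,0.35],[0,0,0,0,0,-0.167,0.35],[0,0,0,0,0,-0.166,0.35],[0,0,0,0,0,0,0.35]]';  python3 - <<'E'
from h import *
st();go([.5167,.3098,.15],4.258)
E
```

```text
time: 48.5
position: [0.513, 0.312, 0.2598]
tcp_rot: [-0.002, 0.023, 1.0, 0.0]
ft_force: [-0.2, -0.7, -0.3]
width: 0.0305
gripper_force: 0.0
time: 49.5
position: [0.5151, 0.3081, 0.2602]
tcp_rot: [-0.001, -0.529, 0.849, 0.0]
ft_force: [0.4, -0.6, 0.2]
width: 0.0306
gripper_force: 0.0
t 49.5 p [0.5151 0.3081 0.2602] yaw -2.028 z [-0.0027 -0.001  -1.    ] F [ 0.4 -0.6  0.2] w 0.0306 gf 0.0 q [ 0.11  0.31 -0.85  1.53  0.23  1.41  1.93]
shift cm [-0.24 -0.09 11.02]
turn z -0.002 (half-turn alt 3.139 )
```

```bash
python3 -m crank '[[-0.22,-0.09,2.7,0,0,0,0.35],[0,0,2.7,0,0,0,0.35],[0,0,2.7,0,0,0,0.35],[0,0,2.7,0,0,0,0.35],[0,0,0,0,0,0,0.35],[0,0,0,0,0,0,0.35]]';  python3 - <<'E'
from h import *
st();go([.5167,.3098,.091],4.258)
E
```

```text
time: 50.25
position: [0.5169, 0.3113, 0.154]
tcp_rot: [-0.0, -0.529, 0.848, 0.0]
ft_force: [0.4, 0.4, 0.6]
width: 0.0302
gripper_force: 0.0
t 50.25 p [0.5169 0.3113 0.154 ] yaw -2.026 z [-0.0007  0.0007 -1.    ] F [0.4 0.4 0.6] w 0.0302 gf 0.0 q [ 0.08  0.39 -0.82  1.66  0.3   1.22  1.88]
shift cm [ 0.15 -0.05  6.3 ]
turn z -0.001 (half-turn alt 3.141 )
```

```bash
python3 -m crank '[[0.1,-0.05,2,0,0,0,0.35],[0,0,2,0,0,0,0.35],[0,0,1.4,0,0,0,0.35],[0,0,0.8,0,0,0,0.35],[0,0,0,0,0,0,0.35],[0,0,0,0,0,0,0.35]]';  python3 - <<'E'
from h import *
st();go([.5167,.3098,.091],4.258)
E
```

```text
time: 51.0
position: [0.5166, 0.3106, 0.0916]
tcp_rot: [-0.0, -0.53, 0.848, 0.001]
ft_force: [-0.5, -0.4, -0.3]
width: 0.0304
gripper_force: 0.0
t 51.0 p [0.5166 0.3106 0.0916] yaw -2.024 z [-0.0009  0.0008 -1.    ] F [-0.5 -0.4 -0.3] w 0.0304 gf 0.0 q [ 0.05  0.46 -0.79  1.72  0.35  1.12  1.84]
shift cm [ 0.07 -0.04  0.06]
turn z 0.001 (half-turn alt -3.141 )
```

```bash
python3 -m crank '[[0.05,0,0.06,0,0,0,0.35],[0,0,0,0,0,0,0.1],[0,0,0,0,0,0,0.1],[0,0,0,0,0,0,0.1],[0,0,0,0,0,0,0.1],[0,0,-1,0,0,0,0.1],[0,0,-2,0,0,0,0.1],[0,0,-3,0,0,0,0.1],[0,0,-3,0,0,0,0.1],[0,0,-3,0,0,0,0.1],[0,0,-3,0,0,0,0.1],[0,0,-1.5,0,0,0,0.1],[0,0,0,0,0,0,0.1],[0,0,0,0,0,0,0.1]]' 40; python3 -c "
from h import *
st();go([.5583,-.3185,.25],3.089)"
```

```text
time: 52.75
position: [0.5159, 0.3093, 0.2543]
tcp_rot: [-0.002, -0.53, 0.848, 0.001]
ft_force: [-0.0, -0.3, -1.7]
width: 0.0189
gripper_force: 40.0
t 52.75 p [0.5159 0.3093 0.2543] yaw -2.024 z [-0.0033 -0.0007 -1.    ] F [-0.  -0.3 -1.7] w 0.0189 gf 40.0 q [ 0.1   0.32 -0.85  1.53  0.24  1.4   1.93]
shift cm [ 54.57 -31.32   0.46]
turn z 1.17 (half-turn alt -1.972 )
```

```bash
python3 -m crank '[[2.87,-1.65,0,0,0,0,0.1],[2.87,-1.65,0,0,0,0,0.1],[2.87,-1.65,0,0,0,0,0.1],[2.87,-1.65,0,0,0,0,0.1],[2.87,-1.65,0,0,0,0,0.1],[2.87,-1.65,0,0,0,0,0.1],[2.87,-1.65,0,0,0,0,0.1],[2.87,-1.65,0,0,0,0,0.1],[2.87,-1.65,0,0,0,0,0.1],[2.87,-1.65,0,0,0,0,0.1],[2.87,-1.65,0,0,0,0,0.1],[2.87,-1.65,0,0,0,0,0.1],[2.87,-1.65,0,0,0,0,0.1],[2.87,-1.65,0,0,0,0,0.1],[2.87,-1.65,0,0,0,0,0.1],[2.87,-1.65,0,0,0,0,0.1],[2.87,-1.65,0,0,0,0,0.1],[2.87,-1.65,0,0,0,0,0.1],[2.87,-1.65,0,0,0,0,0.1],[0,0,0,0,0,0,0.1]]' 40
python3 -m crank '[[0,0,0,0,0,0.167,0.1],[0,0,0,0,0,0.167,0.1],[0,0,0,0,0,0.167,0.1],[0,0,0,0,0,0.167,0.1],[0,0,0,0,0,0.167,0.1],[0,0,0,0,0,0.167,0.1],[0,0,0,0,0,0.167,0.1],[0,0,0,0,0,0,0.1],[0,0,0,0,0,0,0.1]]' 40; python3 - <<'E'
from h import *
st();R=Rt(); go([.5583,-.3185,.19],3.089)
c,s=np.cos(3.089),np.sin(3.089); W=np.array([[c,s,0],[s,-c,0],[0,0,-1]]); print("rotvec to fix",Rn.from_matrix(R.T@W).as_rotvec())
E
```

```text
time: 55.25
position: [0.5633, -0.316, 0.2496]
tcp_rot: [-0.004, -0.523, 0.852, 0.002]
ft_force: [-0.0, -0.5, -1.5]
width: 0.0195
gripper_force: 40.0
time: 56.38
position: [0.5641, -0.3123, 0.2521]
tcp_rot: [-0.003, 0.03, 1.0, -0.002]
ft_force: [0.3, 0.5, -0.9]
width: 0.0189
gripper_force: 40.0
t 56.38 p [ 0.5641 -0.3123  0.2521] yaw 3.082 z [-0.007 -0.004 -1.   ] F [ 0.3  0.5 -0.9] w 0.0189 gf 40.0 q [ 1.26  0.55 -1.16  1.42  0.51  1.5   1.63]
shift cm [ 0.5  -0.63  6.22]
turn z -0.007 (half-turn alt 3.135 )
rotvec to fix [-0.0044 -0.0068 -0.007 ]
```

```bash
python3 -m crank '[[0.5,-0.63,1,-0.004,-0.007,-0.007,0.1],[0,0,2,0,0,0,0.1],[0,0,2,0,0,0,0.1],[0,0,1,0,0,0,0.1],[0,0,0,0,0,0,0.1],[0,0,0,0,0,0,0.1]]' 40; python3 - <<'E'
from h import *
st();R=Rt(); go([.5583,-.3185,.165],3.089)
c,s=np.cos(3.089),np.sin(3.089); W=np.array([[c,s,0],[s,-c,0],[0,0,-1]]); print("rotvec to fix",Rn.from_matrix(R.T@W).as_rotvec())
for n in("scene","wrist"):
    k=cam(n)
    for d in nets.tip_of("saddle0",n)[:4]: print(n,np.round(d["position"],1),round(d["confidence"],2),at(k,d["position"],.07)[:2])
    for d in nets.tip_of("pin0",n)[:4]: print("pin",np.round(d["position"],1),round(d["confidence"],2),at(k,d["position"],.1)[:2])
E
```

```text
time: 57.12
position: [0.5593, -0.319, 0.193]
tcp_rot: [0.001, 0.028, 1.0, -0.0]
ft_force: [-0.7, -0.7, 0.0]
width: 0.0185
gripper_force: 40.0
t 57.12 p [ 0.5593 -0.319   0.193 ] yaw 3.086 z [ 0.0018 -0.0008 -1.    ] F [-0.7 -0.7  0. ] w 0.0185 gf 40.0 q [ 1.28  0.59 -1.14  1.51  0.54  1.39  1.63]
shift cm [0.1  0.05 2.8 ]
turn z -0.003 (half-turn alt 3.138 )
rotvec to fix [-0.0007  0.0018 -0.0034]
scene [259.1 273.7] 0.85 [ 0.5658 -0.1217]
scene [227.3 138.4] 0.6 [ 0.3683 -0.4035]
pin [252.3 172.3] 0.87 [ 0.539  -0.3203]
wrist [234.2 318.1] 0.94 [ 0.5556 -0.3179]
wrist [238.1 586.6] 0.63 [ 0.5698 -0.1202]
pin [256.7 317.4] 0.73 [ 0.5638 -0.319 ]
pin [238.3 448.7] 0.6 [ 0.5562 -0.2324]
```

```bash
python3 -m crank '[[0.1,0.05,1,0,0,0,0.1],[0,0,1,0,0,0,0.1],[0,0,0.7,0,0,0,0.1],[0,0,0,0,0,0,0.1],[0,0,0,0,0,0,0.1]]' 40; python3 - <<'E'
from h import *
st(); go([.5583,-.3185,.165],3.089)
E
python3 -m crank '[[0,0,0.4,0,0,0,0.1],[0,0,0.4,0,0,0,0.1],[0,0,0,0,0,0,0.1],[0,0,0,0,0,0,0.1]]' 40;python3 -m crank '[[0,0,0.4,0,0,0,0.1],[0,0,0.4,0,0,0,0.1],[0,0,0,0,0,0,0.1],[0,0,0,0,0,0,0.1]]' 40
```

```text
time: 58.05
position: [0.558, -0.3186, 0.1656]
tcp_rot: [0.001, 0.028, 1.0, -0.0]
ft_force: [0.2, -0.1, -0.1]
width: 0.0194
gripper_force: 40.0
t 58.05 p [ 0.558  -0.3186  0.1656] yaw 3.085 z [ 0.0011 -0.0005 -1.    ] F [ 0.2 -0.1 -0.1] w 0.0194 gf 40.0 q [ 1.28  0.61 -1.12  1.54  0.55  1.35  1.61]
shift cm [-0.03  0.01  0.06]
turn z -0.004 (half-turn alt 3.138 )
time: 58.55
position: [0.5578, -0.3186, 0.1575]
tcp_rot: [0.0, 0.028, 1.0, -0.0]
ft_force: [-0.0, 0.0, -1.4]
width: 0.019
gripper_force: 40.0
time: 59.05
position: [0.5578, -0.3186, 0.1495]
tcp_rot: [0.0, 0.028, 1.0, -0.0]
ft_force: [-0.3, -1.3, -0.5]
width: 0.0188
gripper_force: 40.0
```

Now shift towards the rail hole (−y, i.e. tool −y) while going down.

```bash
python3 -m crank '[[0,-0.06,0.3,0,0,0,0.1],[0,-0.06,0.3,0,0,0,0.1],[0,-0.06,0.3,0,0,0,0.1],[0,0,0,0,0,0,0.1],[0,0,0,0,0,0,0.1]]' 40;python3 -m crank '[[0,0,0.3,0,0,0,0.1],[0,0,0.3,0,0,0,0.1],[0,0,0.3,0,0,0,0.1],[0,0,0,0,0,0,0.1],[0,0,0,0,0,0,0.1]]' 40;python3 -m crank '[[0,0,0.3,0,0,0,0.1],[0,0,0.3,0,0,0,0.1],[0,0,0,0,0,0,0.1],[0,0,0,0,0,0,0.1]]' 40
```

```text
time: 59.68
position: [0.5577, -0.3201, 0.1402]
tcp_rot: [0.0, 0.028, 1.0, -0.0]
ft_force: [-0.8, 1.8, -1.8]
width: 0.019
gripper_force: 40.0
time: 60.3
position: [0.5577, -0.3207, 0.1312]
tcp_rot: [0.0, 0.028, 1.0, -0.0]
ft_force: [0.0, 3.3, -0.5]
width: 0.0189
gripper_force: 40.0
time: 60.8
position: [0.5575, -0.3211, 0.125]
tcp_rot: [0.0, 0.028, 1.0, -0.001]
ft_force: [-0.1, 1.8, -2.4]
width: 0.0192
gripper_force: 40.0
```

```bash
python3 -m crank '[[0,0.04,0.25,0,0,0,0.1],[0,0,0.25,0,0,0,0.1],[0,0,0,0,0,0,0.1],[0,0,0,0,0,0,0.1]]' 40;python3 -m crank '[[0,0,0.2,0,0,0,0.1],[0,0,0.2,0,0,0,0.1],[0,0,0.2,0,0,0,0.1],[0,0,0,0,0,0,0.1],[0,0,0,0,0,0,0.1]]' 40
```

```text
time: 61.3
position: [0.5576, -0.3207, 0.1204]
tcp_rot: [0.0, 0.028, 1.0, -0.001]
ft_force: [0.6, 0.4, -1.2]
width: 0.0191
gripper_force: 40.0
time: 61.92
position: [0.5578, -0.3203, 0.1145]
tcp_rot: [0.0, 0.028, 1.0, -0.0]
ft_force: [-0.5, -0.8, -1.0]
width: 0.0188
gripper_force: 40.0
```

```bash
python3 -m crank '[[0,0,0.25,0,0,0,0.1],[0,0,0.25,0,0,0,0.1],[0,0,0.25,0,0,0,0.1],[0,0,0.25,0,0,0,0.1],[0,0,0,0,0,0,0.1],[0,0,0,0,0,0,0.1]]' 40;python3 -m crank '[[0,0,0.2,0,0,0,0.1],[0,0,0.15,0,0,0,0.1],[0,0,0,0,0,0,0.1],[0,0,0,0,0,0,0.1]]' 40;python3 -m crank '[[0,0,0.1,0,0,0,0.1],[0,0,0,0,0,0,0.1],[0,0,0,0,0,0,0.1]]' 40
```

```text
time: 62.68
position: [0.5577, -0.3202, 0.1043]
tcp_rot: [0.0, 0.028, 1.0, -0.0]
ft_force: [-0.5, -0.8, -1.5]
width: 0.0188
gripper_force: 40.0
time: 63.18
position: [0.5579, -0.3202, 0.1017]
tcp_rot: [0.0, 0.028, 1.0, -0.001]
ft_force: [-2.3, -0.6, 5.6]
width: 0.0189
gripper_force: 40.0
time: 63.55
position: [0.5579, -0.3202, 0.1016]
tcp_rot: [0.0, 0.028, 1.0, -0.001]
ft_force: [-4.3, 0.0, 10.1]
width: 0.0189
gripper_force: 40.0
```

```bash
python3 -m crank '[[0,0,-0.1,0,0,0,0.1],[0,0,0,0,0,0,0.3],[0,0,0,0,0,0,0.35],[0,0,0,0,0,0,0.35],[0,0,-2,0,0,0,0.35],[0,0,-3,0,0,0,0.35],[0,0,-3,0,0,0,0.35],[0,0,-3,0,0,0,0.35],[0,0,-3,0,0,0,0.35],[0,0,-3,0,0,0,0.35],[0,0,-1,0,0,0,0],[0,0,0,0,0,0,0]]' 40; python3 - <<'E'
from h import *
st();go([.568,.413,.28],4.257)
c=cam("wrist")
for n in("pin0","saddle0"):
  for d in nets.spot_in(n,"wrist")[:3]: print(n,np.round(d["position"],1),round(d["confidence"],2),at(c,d["position"],.108 if n=="pin0" else .078)[:2])
E
```

```text
time: 65.05
position: [0.558, -0.3198, 0.2817]
tcp_rot: [0.001, 0.028, 1.0, -0.001]
ft_force: [0.1, -0.3, 0.1]
width: 0.0176
gripper_force: 0.0
t 65.05 p [ 0.558  -0.3198  0.2817] yaw 3.085 z [ 0.0019 -0.0013 -1.    ] F [ 0.1 -0.3  0.1] w 0.0176 gf 0.0 q [ 1.29  0.53 -1.17  1.38  0.49  1.54  1.67]
shift cm [ 3.11 73.22  0.08]
turn z -1.172 (half-turn alt 1.97 )
pin0 [222.5 538.1] 0.68 [ 0.5665 -0.1275]
saddle0 [209.4 315.5] 0.91 [ 0.549  -0.3202]
saddle0 [205.9 527.6] 0.89 [ 0.557  -0.1209]
```

```bash
python3 -m crank '[[0.13,3.05,0,0,0,0,0],[0.13,3.05,0,0,0,0,0],[0.13,3.05,0,0,0,0,0],[0.13,3.05,0,0,0,0,0],[0.13,3.05,0,0,0,0,0],[0.13,3.05,0,0,0,0,0],[0.13,3.05,0,0,0,0,0],[0.13,3.05,0,0,0,0,0],[0.13,3.05,0,0,0,0,0],[0.13,3.05,0,0,0,0,0],[0.13,3.05,0,0,0,0,0],[0.13,3.05,0,0,0,0,0]]'; python3 -m crank '[[0.13,3.05,0,0,0,0,0],[0.13,3.05,0,0,0,0,0],[0.13,3.05,0,0,0,0,0],[0.13,3.05,0,0,0,0,0],[0.13,3.05,0,0,0,0,0],[0.13,3.05,0,0,0,0,0],[0.13,3.05,0,0,0,0,0],[0.13,3.05,0,0,0,0,0],[0.13,3.05,0,0,0,0,0],[0.13,3.05,0,0,0,0,0],[0.13,3.05,0,0,0,0,0],[0.13,3.05,0,0,0,0,0],[0,0,0,0,0,0,0]]'; python3 -m crank '[[0,0,0,0,0,-0.167,0],[0,0,0,0,0,-0.167,0],[0,0,0,0,0,-0.167,0],[0,0,0,0,0,-0.167,0],[0,0,0,0,0,-0.167,0],[0,0,0,0,0,-0.167,0],[0,0,0,0,0,-0.167,0],[0,0,0,0,0,0,0]]'; python3 - <<'E'
from h import *
st();go([.568,.413,.197],4.257)
c=cam("scene")
for n in("pin0","saddle0","lid_edge","knife"):
  for d in nets.spot_in(n,"scene")[:4]: print(n,np.round(d["position"],1),round(d["confidence"],2),at(c,d["position"],{"pin0":.093,"saddle0":.078,"lid_edge":.205,"knife":.005}[n])[:2])
E
```

```text
time: 66.7
position: [0.5621, 0.047, 0.2797]
tcp_rot: [-0.0, 0.028, 1.0, -0.0]
ft_force: [-0.9, 0.5, -0.3]
width: 0.0007
gripper_force: 0.0
time: 68.32
position: [0.5656, 0.4153, 0.2788]
tcp_rot: [-0.001, 0.026, 1.0, -0.0]
ft_force: [-0.0, -0.8, 0.8]
width: 0.0003
gripper_force: 0.0
time: 69.32
position: [0.5682, 0.4112, 0.2797]
tcp_rot: [-0.001, -0.527, 0.85, -0.001]
ft_force: [-0.3, -0.1, -0.4]
width: 0.0003
gripper_force: 0.0
t 69.33 p [0.5682 0.4112 0.2797] yaw -2.032 z [-0.     -0.0018 -1.    ] F [-0.3 -0.1 -0.4] w 0.0003 gf 0.0 q [ 0.06  0.75 -1.29  1.21  0.71  1.66  1.61]
shift cm [-0.16  0.11  8.27]
turn z -0.006 (half-turn alt 3.136 )
pin0 [209.6 452.7] 0.48 [0.494 0.318]
pin0 [244.6 271.6] 0.42 [ 0.5458 -0.1218]
saddle0 [227.2 137.4] 0.72 [ 0.3817 -0.4032]
saddle0 [270.8 175.4] 0.6 [ 0.5726 -0.3171]
saddle0 [259.  276.6] 0.56 [ 0.5782 -0.1175]
lid_edge [194.3 497. ] 0.73 [0.6394 0.3147]
knife [257.7 340.9] 0.56 [0.5032 0.0441]
knife [247.1 251.3] 0.24 [ 0.4109 -0.1528]
```

```bash
python3 -m crank '[[-0.16,0.11,2,0,0,0,0],[0,0,2,0,0,0,0],[0,0,2,0,0,0,0],[0,0,2.2,0,0,0,0],[0,0,0,0,0,0,0],[0,0,0,0,0,0,0]]'; python3 - <<'E'
from h import *
st();o=obs(); u=np.array([.440,.898]); d=np.array(o["position"][:2])-[.520,.3155]; print("box x",d@u,"y",-d[0]*u[1]+d[1]*u[0])
E
```

```text
time: 70.32
position: [0.5676, 0.4148, 0.1989]
tcp_rot: [0.0, -0.528, 0.849, -0.0]
ft_force: [0.2, -0.7, 1.1]
width: 0.0007
gripper_force: 0.0
t 70.33 p [0.5676 0.4148 0.1989] yaw -2.029 z [ 0.001  0.    -1.   ] F [ 0.2 -0.7  1.1] w 0.0007 gf 0.0 q [ 0.07  0.8  -1.26  1.33  0.75  1.53  1.57]
box x 0.11007938706342656 y 0.0009194820040250573
```

```bash
python3 -m crank '[[0.9,0,0,0,0,0,0],[0.9,0,0,0,0,0,0],[0.8,0,0,0,0,0,0],[0.7,0,-0.1,0,0,0,0],[0.7,0,-0.1,0,0,0,0],[0.7,0,-0.1,0,0,0,0],[0.75,0,-0.1,0,0,0,0],[0.7,0,0.2,0,0,0,0],[0.7,0,0.2,0,0,0,0],[0.7,0,0.2,0,0,0,0],[0.75,0,0.2,0,0,0,0],[0,0,0,0,0,0,0]]'; python3 - <<'E'
from h import *
st();o=obs(); u=np.array([.440,.898]); d=np.array(o["position"][:2])-[.520,.3155]; print("box x",d@u,"y",-d[0]*u[1]+d[1]*u[0])
c=cam("scene")
for d in nets.tip_of("lid_edge","scene")[:2]: print(d)
for th in(90,75,60,45): 
    t=np.radians(th); xb=.055-.11*np.cos(t); print(th,proj(c,[.520+xb*u[0],.3155+xb*u[1],.1+.11*np.sin(t)]))
E
```

```text
time: 71.82
position: [0.5306, 0.3389, 0.1941]
tcp_rot: [-0.0, -0.528, 0.849, -0.001]
ft_force: [-0.7, -0.1, 0.4]
width: 0.0002
gripper_force: 0.0
t 71.83 p [0.5306 0.3389 0.1941] yaw -2.03 z [ 0.0003 -0.0023 -1.    ] F [-0.7 -0.1  0.4] w 0.0002 gf 0.0 q [ 0.29  0.67 -1.32  1.54  0.65  1.44  1.62]
box x 0.025710566340085107 y 0.000801309955897762
{'position': [174.3, 465.2], 'confidence': 0.59}
{'position': [212.1, 434.0], 'confidence': 0.34}
90 [np.float64(170.34198743176168), np.float64(492.9773445274735)]
75 [np.float64(170.74640940750896), np.float64(478.80292884531957)]
60 [np.float64(174.2734691242025), np.float64(465.1672023298736)]
45 [np.float64(180.55838989540496), np.float64(453.08824889944003)]
```

```bash
python3 -m crank '[[0.6,0,0.4,0,0,0,0],[0.6,0,0.4,0,0,0,0],[0.6,0,0.45,0,0,0,0],[0.6,0,0.5,0,0,0,0],[0.5,0,0.6,0,0,0,0],[0,0,0,0,0,0,0]]'; python3 - <<'E'
from h import *
st();o=obs(); u=np.array([.440,.898]); d=np.array(o["position"][:2])-[.520,.3155]; print("box x",d@u,"y",-d[0]*u[1]+d[1]*u[0])
E
```

```text
time: 72.68
position: [0.5177, 0.313, 0.1702]
tcp_rot: [-0.001, -0.528, 0.849, -0.001]
ft_force: [0.4, -0.5, 0.4]
width: 0.0005
gripper_force: 0.0
t 72.67 p [0.5177 0.313  0.1702] yaw -2.03 z [-0.0002 -0.0022 -1.    ] F [ 0.4 -0.5  0.4] w 0.0005 gf 0.0 q [ 0.37  0.64 -1.33  1.63  0.64  1.38  1.64]
box x -0.0032844170892770983 y 0.000956940020972175
```

```bash
python3 -m crank '[[0.35,0,0.55,0,0,0,0],[0.35,0,0.55,0,0,0,0],[0.3,0,0.55,0,0,0,0],[0.2,0,0.7,0,0,0,0],[0.2,0,0.7,0,0,0,0],[0.2,0,0.7,0,0,0,0],[0.1,0,0.5,0,0,0,0],[0,0,0,0,0,0,0],[0,0,0,0,0,0,0]]'; python3 - <<'E'
from h import *
st();o=obs(); u=np.array([.440,.898]); d=np.array(o["position"][:2])-[.520,.3155]; print("box x",d@u)
E
```

```text
time: 73.8
position: [0.5105, 0.2988, 0.1286]
tcp_rot: [0.0, -0.528, 0.849, -0.0]
ft_force: [0.1, 0.5, 0.2]
width: 0.0003
gripper_force: 0.0
t 73.8 p [0.5105 0.2988 0.1286] yaw -2.029 z [ 0.0008 -0.0006 -1.    ] F [0.1 0.5 0.2] w 0.0003 gf 0.0 q [ 0.4   0.66 -1.31  1.71  0.66  1.3   1.63]
box x -0.019152230810274406
```

```bash
python3 -m crank '[[0,0,0.2,0,0,0,0],[0,0,0.15,0,0,0,0],[0,0,0,0,0,0,0],[0,0,0,0,0,0,0]]'; python3 -m crank '[[0,0,0.1,0,0,0,0],[0,0,0.05,0,0,0,0],[0,0,0,0,0,0,0],[0,0,0,0,0,0,0]]'
```

```text
time: 74.3
position: [0.5106, 0.2989, 0.1255]
tcp_rot: [0.0, -0.528, 0.849, -0.001]
ft_force: [-0.1, -2.2, 4.2]
width: 0.0003
gripper_force: 2.3
time: 74.8
position: [0.5106, 0.2989, 0.1253]
tcp_rot: [0.0, -0.528, 0.849, -0.001]
ft_force: [-2.8, -4.6, 12.5]
width: 0.0006
gripper_force: 6.6
```

Lid bottomed at the closed height. Back off and take a final look.

```bash
python3 -m crank '[[0,0,-0.3,0,0,0,0],[0,0,-2,0,0,0,0],[0,0,-4,0,0,0,0],[0,0,-4,0,0,0,0],[0,0,-4,0,0,0,0],[0,0,-4,0,0,0,0],[0,0,0,0,0,0,0],[0,0,0,0,0,0,0]]'; python3 - <<'E'
from h import *
st(); s=cam("scene")
for n in("pin0","saddle0","lid_edge"):
  for d in nets.tip_of(n,"scene")[:3]: print(n,np.round(d["position"],1),round(d["confidence"],2))
print("lid closed would be",proj(s,[.4958,.2661,.1]))
t=cam("top")
for n in("knife","knife_tip","saddle0"):
  for d in nets.tip_of(n,"top")[:2]: print(n,np.round(d["position"]),round(d["confidence"],2),at(t,d["position"],.004 if n!="saddle0" else .078)[:2])
a=s["img"][140:340,90:540,::-1]; b=t["img"][140:310,100:500,::-1]
A=cv2.resize(a,(675,300),interpolation=cv2.INTER_CUBIC); B=cv2.resize(b,(675,287),interpolation=cv2.INTER_CUBIC)
cv2.imwrite("pics/fin.png",np.vstack([A,np.clip(B*1.6,0,255).astype(np.uint8)]))
E
```

```text
time: 75.8
position: [0.5102, 0.2989, 0.3066]
tcp_rot: [0.0, -0.528, 0.849, -0.001]
ft_force: [0.5, -0.0, -0.4]
width: 0.0003
gripper_force: 0.0
t 75.8 p [0.5102 0.2989 0.3066] yaw -2.029 z [ 0.0011 -0.001  -1.    ] F [ 0.5 -0.  -0.4] w 0.0003 gf 0.0 q [ 0.41  0.46 -1.34  1.47  0.45  1.56  1.78]
saddle0 [228.8 137.9] 0.8
saddle0 [269.9 176.4] 0.59
saddle0 [257.2 275.4] 0.58
lid_edge [206.1 433.4] 0.86
lid_edge [261.8 346.3] 0.22
lid closed would be [np.float64(209.7664772473663), np.float64(433.1932517079583)]
knife [237. 294.] 0.93 [0.5206 0.0386]
knife_tip [201. 286.] 0.88 [0.6086 0.0581]
saddle0 [209. 362.] 0.98 [ 0.5702 -0.1182]
saddle0 [214. 452.] 0.85 [ 0.5584 -0.3198]
```

View pics/fin.png

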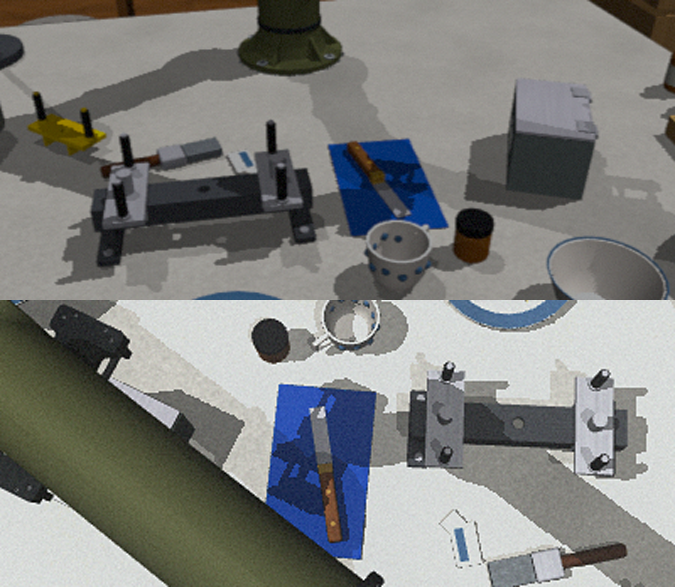

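```bash
python3 -c "
from h import *
print(job.close_job())"
```

```text
the job is handed in; nothing more can be done
None
```

The job is handed in: both saddles on the rail are pinned fully home, the spare pin is in the box with the lid shut, and the knife lies flat on the blue mat. The knife went back before the lid was shut, because the gripper was needed for the pins; the run took about 76 s of the 210 s allowed.

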